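# Clear the parts trays and stack them in a zigzag

### The arm

A 6-joint arm with a two-finger parallel gripper is mounted at the origin on the work surface. World frame = base frame: x ahead of the robot, y to its left, z up, the work surface at z = 0. Lengths are in m, angles in rad, forces in N, time in s.
With the tool pointing down it reaches from about 0.225 to 0.875 m from the base axis. Payload 3.4 kg.
Tool frame: the origin (TCP) lies at the very end of the fingers, on their centre line; the grasp point (between the pads) lies 19 mm behind it (manip.hold_point_z is the distance from the TCP to the grasp point, in m); z points along the fingers, x is the direction in which the jaws open and shut, and the axes are right-handed (so a half turn about z gives the same grasp; the last joint's range is limited). The gripper opens to 85 mm and grips with 20 to 120 N. Pads are 22 mm wide; open, the fingers measure 114 mm over their backs; the gripper's body (76 mm by 85 mm) begins 54 mm behind the grasp point. The pads swing forward as they close: fully open they stand 13 mm farther back than shut.
Start: joints at [-1.396, 0.276, 1.505, -0, 1.361, -0.121], TCP at [0.168, -0.55, 0.231] pointing down, gripper open.
Joint ranges: [-2.89, 2.89], [-0.75, 2.08], [0.22, 2.7], [-1.18, 4.32], [0.11, 2.71], [-2.7, 2.7]. Speed limits (rad/s): [2.57, 2.57, 3.14, 3.14, 3.14, 3.14].

### API

Orientations are given as a unit quaternion [w, x, y, z].
In Python, from rig import manip gives the robot as it stands.
- The arm moves only by the tool apply_moves, never from a script. Its argument "commands" is one flat list of numbers, 6 for each row, row after row: the shift along the tool's x, y, z normalised to -1 to 1, where 1 is 0.03 m, then the turn, a rotation vector about the tool's x, y, z normalised to -1 to 1, where 1 is 0.15 rad. A call has 1 to 20 rows; each row shifts and turns the commanded pose from where the row before left it, along the tool's axes as they then stand; what a row does not reach is not made up. A row lasts 1/10 s, in which the tool goes at most 50 mm and 8.59 degrees, less where a joint would pass 70% of its speed; a pose out of reach is approached as far as the arm can. A call with a number of a shift or a turn outside -1 to 1 is refused whole. A call with a gripper value outside its range is refused whole. "jaw" is the opening, from -1 (shut) to 1 (fully open), set as the call begins (left out, the last holds). The fingers move at their own pace and stop on an object; "newtons" is the grip in N (left out, the last holds). Time passes only in rows, so rows that do not move let the fingers close. It gives the time, the measured TCP pose, the force and the opening at its end, in the units of the state.
- manip.get_state(): the state, without advancing time (a new reading comes with each control period).
- manip.get_image(name): name is "scene" or "top" or "wrist"; returns a dict with "frame" (384x512x3 uint8, red, green, blue), "fx", "fy", "cx", "cy" (pixels), "extrinsics" (4x4, takes a point from camera to world coordinates); the wrist camera has in their place "mount" (4x4, takes a point from camera to tool coordinates, whose origin is the TCP and whose axes are the tool frame's). Camera axes: x right, y up, looking along -z (the intrinsics and any distortion apply to the point x, -y, -z); pixel columns grow to the right and rows downward; lengths in m; the calibration is good to about 2 mm. A picture is of the moment at which its call begins: read the wrist's pose just before it. There is no depth.
- manip.sign_off(): hands the job in, once; it reports no verdict.
The state is a dict: "clock": time; "qpos": joint angles; "qd": joint speeds; "effort": joint torques, N m; "position": TCP position; "ee_rot": TCP orientation; "contact_force": force on the tool from outside, world axes, zero at the start; "moment": the same for the moment, N m; "width": finger opening in m.
Only numpy, scipy, OpenCV 4.12 (cv2) and the standard library are available. Lean on these libraries where they do the work, as an engineer would, in place of code of your own. Each camera call takes 0.05 s, during which the arm holds its last target. There are 200 camera calls.

### The job

Clear up the bench: put every wire reel in the round plant saucer and every tack tin in the rectangular plywood box, side by side and not piled up. Stack all the loose grey trays on the bottom tray that is screwed to the bench, in line with it and each resting level on the rim of the one below, in a zigzag: the first stepped out about 25 mm past the bottom tray's tab end, the next back square above the bottom tray, the next out again at the tab end, and so on. Leave the drill, bit case, bradawl, rasp and plant pots where they are.

Things in the scene. Friction and masses are not known exactly. Their poses are not given: they have to be found in the camera images.
- base_mid (a point): bottom tray, screwed to the bench: same as the loose trays (150 along its x, 60 along y, rim 31 mm up, walls 4 mm, inner floor 9 mm up), but with a flat finger tab (34 mm wide, sticking out 24 mm, at bench level) on its +x end. The point is its centre, 15.5 mm above the bench; +x points to the tab end.
- tray1_mid (a point): loose grey plastic tray, 150 (its x) x 60 (its y) x 31 mm high, open on top, same both ends, 130 g. Its body starts 5 mm up, on two cross feet (42 mm along y, outer edges at x = -40 and +40 mm) that hang inside the tray below when stacked: 5 mm play each way in y, 31 in x; each layer adds 26 mm. Point: its centre, 15.5 mm above its feet. Holds items at the start.
- tray2_mid (a point): loose grey plastic tray, 150 (its x) x 60 (its y) x 31 mm high, open on top, same both ends, 130 g. Its body starts 5 mm up, on two cross feet (42 mm along y, outer edges at x = -40 and +40 mm) that hang inside the tray below when stacked: 5 mm play each way in y, 31 in x; each layer adds 26 mm. Point: its centre, 15.5 mm above its feet. Holds items at the start.
- tray3_mid (a point): loose grey plastic tray, 150 (its x) x 60 (its y) x 31 mm high, open on top, same both ends, 130 g. Its body starts 5 mm up, on two cross feet (42 mm along y, outer edges at x = -40 and +40 mm) that hang inside the tray below when stacked: 5 mm play each way in y, 31 in x; each layer adds 26 mm. Point: its centre, 15.5 mm above its feet. Starts empty; may be absent.
- tray4_mid (a point): loose grey plastic tray, 150 (its x) x 60 (its y) x 31 mm high, open on top, same both ends, 130 g. Its body starts 5 mm up, on two cross feet (42 mm along y, outer edges at x = -40 and +40 mm) that hang inside the tray below when stacked: 5 mm play each way in y, 31 in x; each layer adds 26 mm. Point: its centre, 15.5 mm above its feet. Starts empty; may be absent.
- reel1_mid (a point): wire reel: upright round wooden reel of steel wire, 40 mm across, 48 mm high, about 90 g; the point is its centre, 24 mm up, z along its axis. Stands on the floor of a tray at the start, its top 26 mm above the tray's rim; may be absent.
- reel2_mid (a point): wire reel: upright round wooden reel of steel wire, 40 mm across, 48 mm high, about 90 g; the point is its centre, 24 mm up, z along its axis. Stands on the floor of a tray at the start, its top 26 mm above the tray's rim; may be absent.
- reel3_mid (a point): wire reel: upright round wooden reel of steel wire, 40 mm across, 48 mm high, about 90 g; the point is its centre, 24 mm up, z along its axis. Stands on the bench at the start; may be absent.
- tin1_mid (a point): tack tin: rectangular metal tin, 40 (its x) x 30 (its y) x 48 mm high, about 90 g; the point is its centre, 24 mm up. Stands on the floor of a tray at the start, its top 26 mm above the tray's rim; may be absent.
- tin2_mid (a point): tack tin: rectangular metal tin, 40 (its x) x 30 (its y) x 48 mm high, about 90 g; the point is its centre, 24 mm up. Stands on the floor of a tray at the start, its top 26 mm above the tray's rim; may be absent.
- saucer_in (a point): round terracotta plant saucer, fixed to the bench, 164 mm across at the rim, inside 138 mm across at the floor, 22 mm high; the point is the centre of its inner floor, 5 mm above the bench. Stands at the left or right side.
- tinbox_in (a point): shallow rectangular plywood box, fixed to the bench, 150 (its x) x 130 (its y) x 22 mm high, walls and floor 5 mm; the point is the centre of its inner floor, 5 mm above the bench. Stands at the side where the saucer is not.
- drill: cordless drill standing on its battery, about 200 mm high. Not part of the job: leave it be. Origin: centre of underside.
- bitcase: closed red plastic drill bit case, 105 x 160 x 36 mm. Not part of the job: leave it be. Origin: centre of underside.
- bradawl: steel bradawl with a wooden handle, lying along its x, 160 mm long, 26 mm high. Not part of the job: leave it be. Origin: centre of underside.
- rasp: wooden-handled rasp lying along its x, 280 mm long, 24 mm high. Not part of the job: leave it be. Origin: centre of underside.
- pots: stacked pair of black plastic plant pots, 112 mm across, 118 mm high. Not part of the job: leave it be. Origin: centre of underside.
Things that resemble listed ones, but are neither listed nor needed, are in the scene too. What is shaped like the part that bears tray1_mid but orange or pink is not meant. Leave any blue or green look-alike of the part that bears tray2_mid alone.

How it is judged:
At the end, for the whole second after the job is handed in: Trays level (5 mm, 26 mm a layer) and in line (0.15 rad, 9 mm sideways) on the bottom tray: odd layers 13-36 mm out at the tab end, even layers within 12 mm of square; reels within 70 mm of saucer centre, tins inside the box, centres below 45 mm; all at rest (((height (world z) of tray1_mid between 0.0365 and 0.0465 m and x of tray1_mid in the frame of base_mid between 0.013 and 0.036 m) or (height (world z) of tray1_mid between 0.0625 and 0.0725 m and x of tray1_mid in the frame of base_mid between -0.012 and 0.012 m) or (height (world z) of tray1_mid between 0.0885 and 0.0985 m and x of tray1_mid in the frame of base_mid between 0.013 and 0.036 m) or (height (world z) of tray1_mid between 0.1145 and 0.1245 m and x of tray1_mid in the frame of base_mid between -0.012 and 0.012 m)) and y of tray1_mid in the frame of base_mid between -0.009 and 0.009 m and angle between the x axis of each of tray1_mid, tray2_mid, tray3_mid, tray4_mid and the x axis of base_mid, either way round below 0.15 rad and angle between each of tray1_mid, tray2_mid, tray3_mid, tray4_mid's own z axis and vertical below 0.07 rad and linear speed of each of tray1, tray2, tray3, tray4 below 0.02 m/s and ((height (world z) of tray2_mid between 0.0365 and 0.0465 m and x of tray2_mid in the frame of base_mid between 0.013 and 0.036 m) or (height (world z) of tray2_mid between 0.0625 and 0.0725 m and x of tray2_mid in the frame of base_mid between -0.012 and 0.012 m) or (height (world z) of tray2_mid between 0.0885 and 0.0985 m and x of tray2_mid in the frame of base_mid between 0.013 and 0.036 m) or (height (world z) of tray2_mid between 0.1145 and 0.1245 m and x of tray2_mid in the frame of base_mid between -0.012 and 0.012 m)) and y of tray2_mid in the frame of base_mid between -0.009 and 0.009 m and ((height (world z) of tray3_mid between 0.0365 and 0.0465 m and x of tray3_mid in the frame of base_mid between 0.013 and 0.036 m) or (height (world z) of tray3_mid between 0.0625 and 0.0725 m and x of tray3_mid in the frame of base_mid between -0.012 and 0.012 m) or (height (world z) of tray3_mid between 0.0885 and 0.0985 m and x of tray3_mid in the frame of base_mid between 0.013 and 0.036 m) or (height (world z) of tray3_mid between 0.1145 and 0.1245 m and x of tray3_mid in the frame of base_mid between -0.012 and 0.012 m)) and y of tray3_mid in the frame of base_mid between -0.009 and 0.009 m and ((height (world z) of tray4_mid between 0.0365 and 0.0465 m and x of tray4_mid in the frame of base_mid between 0.013 and 0.036 m) or (height (world z) of tray4_mid between 0.0625 and 0.0725 m and x of tray4_mid in the frame of base_mid between -0.012 and 0.012 m) or (height (world z) of tray4_mid between 0.0885 and 0.0985 m and x of tray4_mid in the frame of base_mid between 0.013 and 0.036 m) or (height (world z) of tray4_mid between 0.1145 and 0.1245 m and x of tray4_mid in the frame of base_mid between -0.012 and 0.012 m)) and y of tray4_mid in the frame of base_mid between -0.009 and 0.009 m and horizontal distance between each of reel1_mid, reel2_mid, reel3_mid and saucer_in below 0.07 m and height (world z) of each of reel1_mid, reel2_mid, reel3_mid, tin1_mid, tin2_mid below 0.045 m and linear speed of each of reel1, reel2, reel3, tin1, tin2 below 0.03 m/s and x of tin1_mid in the frame of tinbox_in between -0.07 and 0.07 m and y of tin1_mid in the frame of tinbox_in between -0.06 and 0.06 m and x of tin2_mid in the frame of tinbox_in between -0.07 and 0.07 m and y of tin2_mid in the frame of tinbox_in between -0.06 and 0.06 m); the robot touches nothing.
It fails at once if the drill is pushed more than 30 mm from its place (distance of drill from where it was at the start of the episode above 0.03 m).
It fails at once if the bit case is pushed more than 30 mm from its place (distance of bitcase from where it was at the start of the episode above 0.03 m).
It fails at once if the bradawl is pushed more than 30 mm from its place (distance of bradawl from where it was at the start of the episode above 0.03 m).
It fails at once if the rasp is pushed more than 30 mm from its place (distance of rasp from where it was at the start of the episode above 0.03 m).
It fails at once if the pair of plant pots is pushed more than 30 mm from its place (distance of pots from where it was at the start of the episode above 0.03 m).
Of tray3, tray4 only 1 to 2 are there at a start; the rules pass over those that are not, and their reading is None.
Of reel1, reel2, reel3, tin1, tin2 only 3 to 5 are there at a start; the rules pass over those that are not, and their reading is None.
At some moment in a run one of reel1, reel2, reel3, tin1, tin2 may be knocked a few centimetres aside while the robot is not near it.
Once in a run the grip may slacken for a moment while it holds something.
It also fails if it takes over 210 s, if anything falls off the work surface, if the arm or the gripper's body presses on something with over 40 N, if the wrist force passes 120 N, or if a joint passes its speed limit or range.

## Working session

There is one attempt and no reset: what is moved stays moved. The work goes in short steps, Python scripts to look and compute and a tool call to move; the robot and the scene stay as the last step left them, time stands still between calls to the robot, and variables do not carry over. Pictures are saved under pics/ and viewed, about 12 in all and at most 16, crops included, and the job is handed in when it is done.

Besides the shell and the picture viewer there is one more tool, called in YAML: its name, and indented under it one key for each argument. apply_moves: Moves the arm, as the interface text tells. Scaled input: -1 to 1 covers 0.03 m each way for a shift and 0.15 rad each way for a turn. Its arguments: {"type":"object","properties":{"commands":{"type":"array"},"jaw":{"type":"number"},"newtons":{"type":"number"}},"required":["commands"]}

```bash
ls; mkdir -p pics
python3 - <<'E'
from rig import manip
import cv2, numpy as np
s=manip.get_state(); print(s, manip.hold_point_z)
for n in ("scene","top"):
    r=manip.get_image(n); cv2.imwrite(f"pics/{n}0.png",r["frame"][:,:,::-1])
    np.savez(f"{n}.npz",**r)
    print(n,r["fx"],r["fy"],r["cx"],r["cy"],np.round(r["extrinsics"],3).tolist(),[k for k in r])
a=[cv2.imread(f"pics/{n}0.png") for n in("scene","top")]
r=manip.get_image("wrist"); print({k:(v if k!="frame" else 0) for k,v in r.items()})
for n,i in zip(("scene","top"),a): cv2.imwrite(f"pics/{n}0b.png",cv2.resize(i,(800,600),interpolation=cv2.INTER_CUBIC))
E
```

```text
pics
{'clock': 0.0, 'qpos': array([-1.39598647e+00,  2.76627959e-01,  1.50614781e+00, -1.23786025e-06,
        1.36069716e+00, -1.20981403e-01]), 'qd': array([-0.00026319,  0.00013903, -0.00025634, -0.00135683, -0.00140087,
        0.00135825]), 'effort': array([ 1.64117871e-03, -4.16761065e+01, -2.45804662e+01, -1.34017068e-04,
        1.08609907e-02,  9.19201398e-06]), 'position': array([ 0.1675221 , -0.54949948,  0.23041507]), 'ee_rot': array([-6.46207294e-04,  8.03584453e-01, -5.95190006e-01, -6.82842472e-04]), 'contact_force': array([-0.54968991, -1.26453026, -0.58291542]), 'moment': array([-0.00398656,  0.02809709, -0.01391595]), 'width': 0.08572445159383452} 0.0187
scene 488.57017783760114 488.57017783760114 257.6600901854861 193.83903214957618 [[-0.863, -0.387, 0.324, 0.994], [0.504, -0.647, 0.572, 0.775], [-0.012, 0.657, 0.753, 1.166], [0.0, 0.0, 0.0, 1.0]] ['frame', 'fx', 'fy', 'cx', 'cy', 'extrinsics']
top 350.2702519184016 350.2702519184016 259.4770284143553 189.22226375813446 [[-0.015, 0.993, -0.118, 0.363], [-0.999, -0.011, 0.032, -0.062], [0.03, 0.118, 0.993, 1.253], [0.0, 0.0, 0.0, 1.0]] ['frame', 'fx', 'fy', 'cx', 'cy', 'extrinsics']
{'frame': 0, 'fx': 278.8122964387261, 'fy': 278.8122964387261, 'cx': 256.87100282317164, 'cy': 191.57844089525034, 'mount': array([[ 9.99999909e-01,  3.95155532e-04, -1.62201741e-04,
         4.94552013e-04],
       [ 3.26552295e-04, -9.52015343e-01, -3.06050128e-01,
        -7.79118749e-02],
       [-2.75355947e-04,  3.06050047e-01, -9.52015385e-01,
        -1.43552113e-01],
       [ 0.00000000e+00,  0.00000000e+00,  0.00000000e+00,
         1.00000000e+00]])}
```

View pics/top0b.png

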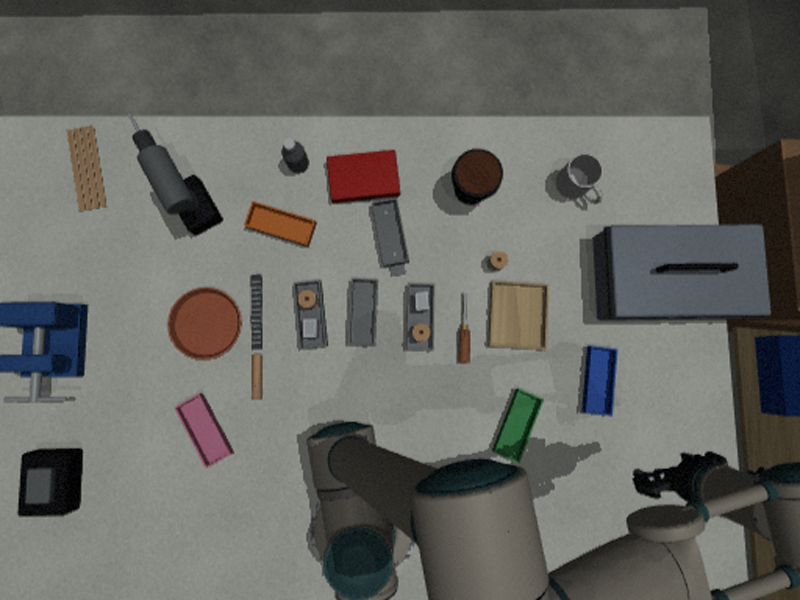

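View pics/scene0b.png

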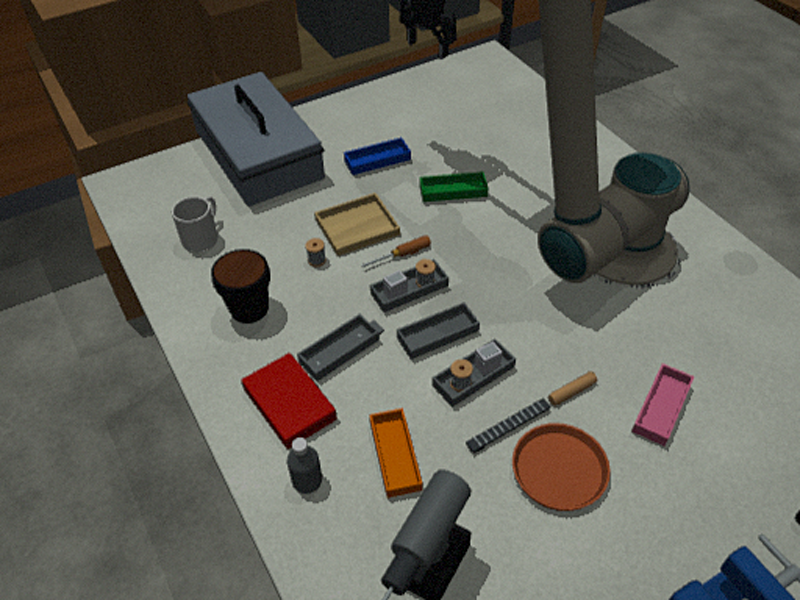

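The top view (800x600 px) shows:
- **Grey trays:** bottom tray with tab at (390,233), tab end at (398,268). Loose trays at (310,314) with reel and tin, (362,312) empty, and (419,316) with tin and reel.
- **Reels and containers:** bench reel at (498,260), saucer at (205,323), plywood box at (518,315).
- **Look-alikes to leave:** orange (281,224), pink (204,430), green (518,425) and blue (599,380) trays.

The scene view agrees with this.

```bash
cat > h.py <<'E'
import numpy as np, cv2
from scipy.spatial.transform import Rotation as R
from rig import manip
def state():
    s=manip.get_state(); q=s["ee_rot"]; return s,R.from_quat([q[1],q[2],q[3],q[0]]).as_matrix()
def grab(n):
    s,Rm=state(); r=dict(manip.get_image(n))
    if n=="wrist":
        T=np.eye(4);T[:3,:3]=Rm;T[:3,3]=s["position"];r["extrinsics"]=T@r["mount"]
    return r
def cast(r,uv,z):
    uv=np.atleast_2d(np.asarray(uv,float)); E=np.asarray(r["extrinsics"])
    d=np.c_[(uv[:,0]-r["cx"])/r["fx"],-(uv[:,1]-r["cy"])/r["fy"],-np.ones(len(uv))]@E[:3,:3].T
    return E[:3,3]+d*((z-E[2,3])/d[:,2])[:,None]
def proj(r,p):
    E=np.asarray(r["extrinsics"]); c=(np.atleast_2d(p)-E[:3,3])@E[:3,:3]
    return np.c_[r["cx"]+r["fx"]*c[:,0]/-c[:,2], r["cy"]-r["fy"]*c[:,1]/-c[:,2]]
def rect(P):
    "min area rectangle of world xy: centre, long, short, angle of long axis"
    (c,(w,h),a)=cv2.minAreaRect((P[:,:2]*1000).astype(np.float32))
    if w<h:w,h,a=h,w,a+90
    a=(a+90)%180-90
    return np.round(c,1),round(w,1),round(h,1),round(a,1)
def masks(f):
    hsv=cv2.cvtColor(f,cv2.COLOR_RGB2HSV); return hsv
E
python3 - <<'E'
from h import *
r=dict(np.load("top.npz"));f=r["frame"];hsv=masks(f)
bench=f[230:250,130:200].reshape(-1,3).mean(0);print(bench)
for n,(u,v) in dict(base=(390,233),t1=(318,285),t2=(362,312),t3=(415,345),tin=(310,328),reel=(307,292),wood=(518,315),sauc=(205,323),benchreel=(494,260),shadow=(330,390)).items():
    u,v=int(u/1.5625),int(v/1.5625);print(n,f[v-1:v+2,u-1:u+2].reshape(-1,3).mean(0).round(),hsv[v,u])
h,s,v=[hsv[:,:,i].astype(int) for i in range(3)]
for name,m,z in (("grey",(v<95)&(s<70),.031),("brown",(s>75)&(h<25)&(v>60),.022)):
    m=cv2.morphologyEx(m.astype(np.uint8),cv2.MORPH_CLOSE,np.ones((3,3)))
    cs,_=cv2.findContours(m,cv2.RETR_EXTERNAL,cv2.CHAIN_APPROX_NONE)
    for c in cs:
        if 25<cv2.contourArea(c)<2500: 
            c=c[:,0]; print(name,(c.mean(0)*1.5625).round(),*rect(cast(r,c,z)))
E
```

```text
[135.62071429 135.60928571 127.575     ]
base [84. 87. 88.] [96 14 89]
t1 [68. 70. 72.] [105  19  54]
t2 [86. 90. 92.] [100  16  93]
t3 [81. 84. 86.] [100  16  94]
tin [125. 131. 132.] [ 95  12 131]
reel [121.  99.  77.] [ 15 103 131]
wood [131. 115.  87.] [ 18  86 131]
sauc [118.  67.  49.] [  7 149 116]
benchreel [133. 107.  80.] [ 16 103 134]
shadow [140. 142. 136.] [ 42   9 140]
grey [ 50. 482.] [118.1 660.1] 139.3 128.6 -0.0
grey [ 43. 383.] [323.  689.2] 53.5 50.7 -1.0
grey [582. 380.] [ 316.7 -493.3] 151.1 18.4 -7.2
grey [ 41. 338.] [419.5 701.9] 59.3 20.1 3.5
grey [459. 331.] [ 433.5 -220.3] 154.1 17.4 -0.2
grey [418. 317.] [ 459.3 -126.9] 149.5 68.0 -2.5
grey [488. 314.] [ 466.2 -284.8] 145.2 10.7 -3.4
grey [309. 315.] [467.9 114.8] 150.9 67.1 5.8
grey [361. 312.] [ 4.728e+02 -2.000e-01] 150.9 67.5 -3.0
grey [256. 312.] [477.5 233.9] 167.8 24.3 0.9
grey [693. 268.] [ 568.  -765.4] 206.4 32.8 89.4
grey [489. 265.] [ 574.8 -289.7] 39.7 29.0 35.2
grey [722. 225.] [ 662.2 -833.8] 203.1 25.9 85.9
grey [367. 216.] [705.2 -29. ] 314.2 135.6 37.9
grey [576. 183.] [ 775.1 -494. ] 129
[... 289 characters left out ...]
88.0 40.8 -0.5
brown [256. 376.] [334.2 231.8] 92.9 20.6 0.9
brown [760. 400.] [ 268.8 -920.7] 313.2 125.6 0.2
brown [464. 344.] [ 400.1 -231.1] 80.8 21.2 -1.6
brown [420. 332.] [ 425.9 -133. ] 38.7 35.2 -0.9
brown [307. 299.] [505.  122.7] 40.1 37.9 -59.2
brown [204. 323.] [453.8 349.4] 160.3 158.6 45.3
brown [518. 315.] [ 462.4 -356.7] 148.1 129.9 -4.6
brown [498. 259.] [ 590.2 -315.6] 36.1 35.4 -64.1
brown [280. 223.] [678.9 185. ] 157.6 65.8 72.1
brown [721. 168.] [ 810.1 -854.5] 45.8 24.3 -61.2
brown [493. 168.] [ 803.5 -308.4] 51.9 25.5 13.6
brown [363. 174.] [794.4  -5.4] 161.8 105.1 -84.1
brown [789. 149.] [  846. -1026.] 65.7 42.0 -5.6
brown [ 86. 168.] [813.  627.5] 193.7 60.0 11.4
```

apply_moves:
  commands: [0, 0, 0, 0, 0, 0.98, 0, 0, 0, 0, 0, 0.98]
  jaw: 1

```text
clock: 0.35
position: [0.1676, -0.5498, 0.2309]
ee_rot: [0.0, -0.706, 0.709, 0.0]
contact_force: [0.8, -0.4, 0.6]
width: 0.0857
```

apply_moves:
  commands: [-0.92, -0.6, -0.05, 0, 0, 0, -0.92, -0.6, -0.05, 0, 0, 0, -0.92, -0.6, -0.05, 0, 0, 0, -0.92, -0.6, -0.05, 0, 0, 0, -0.92, -0.6, -0.05, 0, 0, 0, -0.92, -0.6, -0.05, 0, 0, 0, -0.92, -0.6, -0.05, 0, 0, 0, -0.92, -0.6, -0.05, 0, 0, 0, -0.92, -0.6, -0.05, 0, 0, 0, -0.92, -0.6, -0.05, 0, 0, 0, -0.92, -0.6, -0.05, 0, 0, 0, -0.92, -0.6, -0.05, 0, 0, 0, -0.92, -0.6, -0.05, 0, 0, 0, -0.92, -0.6, -0.05, 0, 0, 0, -0.92, -0.6, -0.05, 0, 0, 0, -0.92, -0.6, -0.05, 0, 0, 0, -0.92, -0.6, -0.05, 0, 0, 0, -0.92, -0.6, -0.05, 0, 0, 0, -0.92, -0.6, -0.05, 0, 0, 0, 0, 0, 0, 0, 0, 0]

```text
clock: 2.35
position: [0.5105, -0.0221, 0.2595]
ee_rot: [-0.001, 0.709, -0.705, -0.0]
contact_force: [-0.8, -1.0, 0.6]
width: 0.0853
```

Run:
```python
from h import *
s,Rm=state();print(s["position"],s["qpos"].round(2),s["clock"],np.degrees(np.arctan2(Rm[1,0],Rm[0,0])))
r=grab("wrist");np.savez("w1.npz",**r)
cv2.imwrite("pics/w1.png",cv2.resize(r["frame"][:,:,::-1],(800,600),interpolation=cv2.INTER_CUBIC))
```

```text
[ 0.51045237 -0.02205158  0.25952882] [-0.18  0.16  1.59  0.    1.39  1.38] 2.35 -89.67307924926817
```

View pics/w1.png

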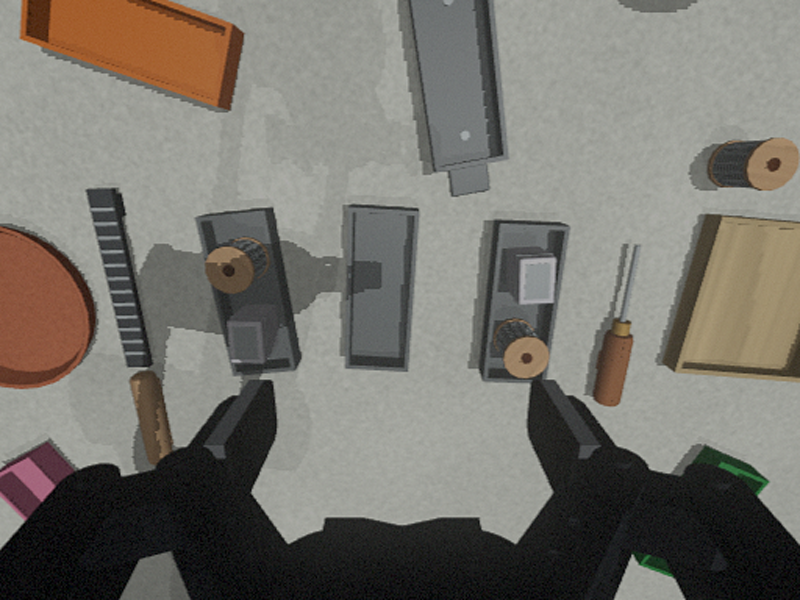

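Wrist view (800 px): reel tops at (229,270), (526,357) and (773,165), tin tops near (245,342) and (537,280). The bottom tray with its tab and the rasp, bradawl, box and saucer show as in the other views. The choice of grey trays is confirmed.

Run:
```python
from h import *
r=dict(np.load("w1.npz"));f=r["frame"];h,s,v=[x.astype(int) for x in cv2.split(masks(cv2.medianBlur(f,3)))]
print("nadir",proj(r,[[*r["extrinsics"][:2,3],0]])*1.5625)
m=((s>60)&(h>8)&(h<25)&(v>60)).astype(np.uint8)
for nm,(u,w),z in(("rL",(229,270),.057),("rR",(526,357),.057),("rB",(773,165),.048)):
    u,w=u/1.5625,w/1.5625; a=np.zeros_like(m); cv2.circle(a,(int(u),int(w)),23,1,-1); k=m*a
    c=max(cv2.findContours(k,cv2.RETR_EXTERNAL,cv2.CHAIN_APPROX_NONE)[0],key=cv2.contourArea)[:,0]
    P=cast(r,c,z)[:,:2]; cc,rad=cv2.minEnclosingCircle((P*1000).astype(np.float32)); print(nm,np.round(cc),round(rad,1),(P.min(0)+P.max(0))/2)
# tin tops, corner picks (800px)
print("tinR",cast(r,np.array([[519,257],[552,256],[554,302],[520,303]])/1.5625,.057)[:,:2].round(3).tolist())
# crop left tin enhanced, base view
c=f[110:250,115:365][:,:,::-1]; c=cv2.convertScaleAbs(cv2.resize(c,None,fx=3,fy=3,interpolation=cv2.INTER_CUBIC),alpha=1.6)
cv2.imwrite("pics/w1c.png",c)
```

```text
nadir [[402.06272873 159.84941697]]
rL [503. 119.] 21.0 [0.50197104 0.11814613]
rR [ 425. -131.] 20.1 [ 0.42583972 -0.13116804]
rB [ 587. -309.] 21.0 [ 0.58704838 -0.30916921]
tinR [[0.514, -0.117], [0.515, -0.144], [0.476, -0.15], [0.475, -0.122]]
```

View pics/w1c.png

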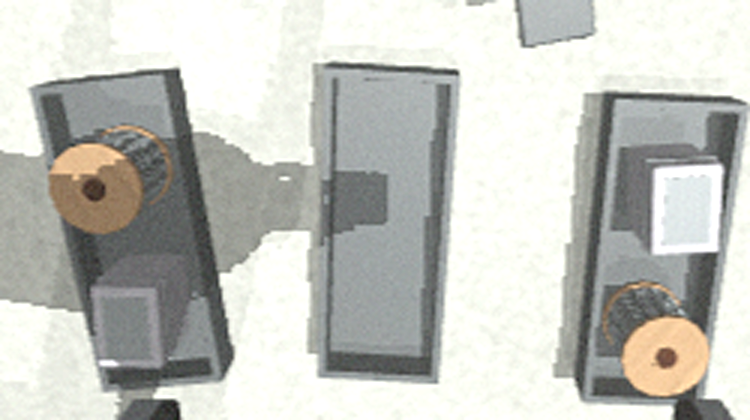

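Run:
```python
from h import *
r=dict(np.load("w1.npz"))
g=lambda p:np.array(p)/3+[115,110]
print("tinL",cast(r,g([[92,287],[158,287],[163,367],[103,362]]),.057)[:,:2].round(3).tolist())
for n,p in dict(L=[[33,86],[178,72],[232,377],[103,388]],M=[[318,68],[458,74],[437,381],[318,376]],Rt=[[588,96],[746,105],[710,402],[577,399]]).items():
    P=cast(r,g(p),.031)[:,:2]*1000; e=lambda i,j:(np.linalg.norm(P[i]-P[j]).round(),np.degrees(np.arctan2(*(P[i]-P[j])[::-1])).round(1))
    print(n,P.mean(0).round(),"long",e(0,3),e(1,2),"short",e(0,1),e(3,2),P.round().tolist())
```

```text
tinL [[0.457, 0.125], [0.457, 0.096], [0.418, 0.097], [0.421, 0.124]]
L [471. 112.] long (np.float64(148.0), np.float64(5.5)) (np.float64(148.0), np.float64(5.4)) short (np.float64(65.0), np.float64(95.7)) (np.float64(65.0), np.float64(95.7)) [[542.0, 151.0], [548.0, 86.0], [400.0, 72.0], [394.0, 137.0]]
M [474.  -2.] long (np.float64(149.0), np.float64(-1.9)) (np.float64(149.0), np.float64(-3.0)) short (np.float64(61.0), np.float64(87.9)) (np.float64(59.0), np.float64(87.7)) [[550.0, 25.0], [548.0, -36.0], [399.0, -29.0], [401.0, 30.0]]
Rt [ 463. -130.] long (np.float64(149.0), np.float64(1.6)) (np.float64(147.0), np.float64(0.0)) short (np.float64(70.0), np.float64(87.1)) (np.float64(66.0), np.float64(88.9)) [[539.0, -94.0], [535.0, -164.0], [388.0, -164.0], [389.0, -98.0]]
```

apply_moves:
  commands: [-0.78, 0.04, 0.7, 0, 0, 0, -0.78, 0.04, 0.7, 0, 0, 0, -0.78, 0.04, 0.7, 0, 0, 0, -0.78, 0.05, 0.7, 0, 0, 0, -0.78, 0.05, 0.7, 0, 0, 0, -0.78, 0.05, 0.7, 0, 0, 0, 0, 0, 0.6, 0, 0, 0, 0, 0, 0.6, 0, 0, 0, 0, 0, 0.6, 0, 0, 0, 0, 0, 0.6, 0, 0, 0, 0, 0, 0.4, 0, 0, 0, 0, 0, 0.2, 0, 0, 0, 0, 0, 0, 0, 0, 0]

```text
clock: 3.7
position: [0.4998, 0.1148, 0.0432]
ee_rot: [0.001, 0.708, -0.707, -0.0]
contact_force: [0.5, 0.8, 0.8]
width: 0.0856
```

apply_moves:
  commands: [-0.12, -0.09, 0.2, 0, 0, 0, 0, 0, 0.17, 0, 0, 0, 0, 0, 0, 0, 0, 0]

```text
clock: 4.0
position: [0.5029, 0.119, 0.0324]
ee_rot: [0.0, 0.708, -0.706, -0.0]
contact_force: [-0.3, 0.0, 0.8]
width: 0.0854
```

apply_moves:
  commands: [0, 0, 0, 0, 0, 0, 0, 0, 0, 0, 0, 0, 0, 0, 0, 0, 0, 0, 0, 0, 0, 0, 0, 0, 0, 0, 0, 0, 0, 0, 0, 0, 0, 0, 0, 0, 0, 0, -0.5, 0, 0, 0, 0, 0, -0.9, 0, 0, 0, 0, 0, -0.9, 0, 0, 0]
  jaw: -1
  newtons: 50

```text
clock: 4.9
position: [0.5021, 0.1188, 0.1015]
ee_rot: [0.001, 0.708, -0.706, -0.001]
contact_force: [0.6, -0.8, -0.9]
width: 0.0386
```

apply_moves:
  commands: [-0.86, 0.32, 0, 0, 0, 0, -0.86, 0.32, 0, 0, 0, 0, -0.86, 0.32, 0, 0, 0, 0, -0.86, 0.32, 0, 0, 0, 0, -0.86, 0.32, 0, 0, 0, 0, -0.86, 0.32, 0, 0, 0, 0, -0.86, 0.32, 0, 0, 0, 0, -0.86, 0.32, 0, 0, 0, 0, -0.1, 0, 0.6, 0, 0, 0, 0, 0, 0.6, 0, 0, 0, 0, 0, 0.6, 0, 0, 0, 0, 0, 0.4, 0, 0, 0, 0, 0, 0, 0, 0, 0]

```text
clock: 6.2
position: [0.4244, 0.3273, 0.0338]
ee_rot: [0.002, 0.708, -0.706, -0.001]
contact_force: [-0.1, -0.3, 0.2]
width: 0.0384
```

apply_moves:
  commands: [0, 0, 0.16, 0, 0, 0, 0, 0, 0, 0, 0, 0]

```text
clock: 6.4
position: [0.4261, 0.3282, 0.031]
ee_rot: [-0.0, 0.708, -0.707, 0.0]
contact_force: [-0.7, 0.1, -0.1]
width: 0.0382
```

apply_moves:
  commands: [0, 0, 0, 0, 0, 0, 0, 0, 0, 0, 0, 0, 0, 0, 0, 0, 0, 0, 0, 0, -0.4, 0, 0, 0, 0, 0, -0.8, 0, 0, 0, 0, 0, -0.8, 0, 0, 0, 0, 0, -0.5, 0, 0, 0]
  jaw: 0.4

```text
clock: 7.1
position: [0.4268, 0.3288, 0.1086]
ee_rot: [-0.002, 0.708, -0.706, 0.0]
contact_force: [-0.3, 0.5, -0.5]
width: 0.0599
```

apply_moves:
  commands: [0.91, -0.05, 0, 0, 0, 0, 0.91, -0.05, 0, 0, 0, 0, 0.91, -0.05, 0, 0, 0, 0, 0.91, -0.05, 0, 0, 0, 0, 0.91, -0.05, 0, 0, 0, 0, 0.91, -0.05, 0, 0, 0, 0, 0.91, -0.05, 0, 0, 0, 0, 0.91, -0.05, 0, 0, 0, 0, 0.12, 0, 0.6, 0, 0, 0, 0, 0, 0.6, 0, 0, 0, 0, 0, 0.6, 0, 0, 0, 0, 0, 0.35, 0, 0, 0, 0, 0, 0, 0, 0, 0]
  jaw: 1

```text
clock: 8.4
position: [0.4375, 0.1062, 0.0408]
ee_rot: [0.001, 0.708, -0.706, -0.001]
contact_force: [-0.3, 0.4, -0.2]
width: 0.0854
```

apply_moves:
  commands: [-0.14, 0, 0.15, 0, 0, 0, 0, 0, 0.13, 0, 0, 0, 0, 0, 0, 0, 0, 0]

```text
clock: 8.7
position: [0.4383, 0.1107, 0.033]
ee_rot: [-0.0, 0.708, -0.706, 0.0]
contact_force: [0.5, 0.3, 0.0]
width: 0.0853
```

apply_moves:
  commands: [0, 0, 0, 0, 0, 0, 0, 0, 0, 0, 0, 0, 0, 0, 0, 0, 0, 0, 0, 0, 0, 0, 0, 0, 0, 0, 0, 0, 0, 0, 0, 0, 0, 0, 0, 0, 0, 0, -0.5, 0, 0, 0, 0, 0, -0.9, 0, 0, 0, 0, 0, -0.9, 0, 0, 0, 0, 0, -0.9, 0, 0, 0]
  jaw: -1
  newtons: 50

```text
clock: 9.7
position: [0.4377, 0.1103, 0.1295]
ee_rot: [0.001, 0.708, -0.706, -0.0]
contact_force: [0.8, -0.3, -0.8]
width: 0.029
```

apply_moves:
  commands: [0.97, 0.02, 0, 0, 0, 0, 0.97, 0.02, 0, 0, 0, 0, 0.97, 0.02, 0, 0, 0, 0, 0.97, 0.02, 0, 0, 0, 0, 0.97, 0.02, 0, 0, 0, 0, 0.97, 0.02, 0, 0, 0, 0, 0.97, 0.02, 0, 0, 0, 0, 0.97, 0.02, 0, 0, 0, 0, 0.97, 0.02, 0, 0, 0, 0, 0.97, 0.02, 0, 0, 0, 0, 0.97, 0.02, 0, 0, 0, 0, 0.97, 0.02, 0, 0, 0, 0, 0.97, 0.02, 0, 0, 0, 0, 0.97, 0.02, 0, 0, 0, 0, 0.97, 0.02, 0, 0, 0, 0, 0.97, 0.02, 0, 0, 0, 0, 0.1, 0, 0.8, 0, 0, 0, 0, 0, 0.8, 0, 0, 0, 0, 0, 0.6, 0, 0, 0, 0, 0, 0, 0, 0, 0]

```text
clock: 11.7
position: [0.4275, -0.3564, 0.06]
ee_rot: [-0.0, 0.708, -0.707, -0.004]
contact_force: [-0.6, -0.7, -1.2]
width: 0.0293
```

apply_moves:
  commands: [0, 0, 0.5, 0, 0, 0, 0, 0, 0.4, 0, 0, 0, 0, 0, 0.05, 0, 0, 0, 0, 0, 0, 0, 0, 0]

```text
clock: 12.1
position: [0.4295, -0.3581, 0.0346]
ee_rot: [0.0, 0.708, -0.706, -0.0]
contact_force: [-0.6, 0.1, -0.7]
width: 0.0289
```

apply_moves:
  commands: [0, 0, 0, 0, 0, 0, 0, 0, 0, 0, 0, 0, 0, 0, 0, 0, 0, 0, 0, 0, -0.4, 0, 0, 0, 0, 0, -0.8, 0, 0, 0, 0, 0, -0.8, 0, 0, 0, 0, 0, -0.5, 0, 0, 0]
  jaw: 0.6

```text
clock: 12.8
position: [0.4303, -0.359, 0.1124]
ee_rot: [0.0, 0.708, -0.706, 0.002]
contact_force: [0.4, -0.2, 0.5]
width: 0.0683
```

apply_moves:
  commands: [-0.28, -0.87, 0, 0, 0, 0, -0.28, -0.87, 0, 0, 0, 0, -0.28, -0.87, 0, 0, 0, 0, -0.28, -0.87, 0, 0, 0, 0, -0.28, -0.87, 0, 0, 0, 0, -0.28, -0.87, 0, 0, 0, 0, 0, 0, 0.7, 0, 0, 0, 0, 0, 0.7, 0, 0, 0, 0, 0, 0.4, 0, 0, 0, 0, 0, 0, 0, 0, 0]
  jaw: 1

```text
clock: 13.8
position: [0.5848, -0.3068, 0.0542]
ee_rot: [0.0, 0.708, -0.706, -0.002]
contact_force: [0.5, -0.4, -1.0]
width: 0.0854
```

apply_moves:
  commands: [0.06, 0, 0.5, 0, 0, 0, 0, 0, 0.45, 0, 0, 0, 0, 0, 0, 0, 0, 0]

```text
clock: 14.1
position: [0.5845, -0.3087, 0.0249]
ee_rot: [0.0, 0.708, -0.707, -0.002]
contact_force: [0.6, 1.2, 0.1]
width: 0.0853
```

apply_moves:
  commands: [0, 0, 0, 0, 0, 0, 0, 0, 0, 0, 0, 0, 0, 0, 0, 0, 0, 0, 0, 0, 0, 0, 0, 0, 0, 0, 0, 0, 0, 0, 0, 0, 0, 0, 0, 0, 0, 0, -0.5, 0, 0, 0, 0, 0, -0.9, 0, 0, 0, 0, 0, -0.9, 0, 0, 0, 0, 0, -0.9, 0, 0, 0, 0, 0, -0.4, 0, 0, 0]
  jaw: -1
  newtons: 50

```text
clock: 15.2
position: [0.5868, -0.3099, 0.1373]
ee_rot: [-0.0, 0.708, -0.706, 0.002]
contact_force: [1.0, 0.2, -1.0]
width: 0.0384
```

apply_moves:
  commands: [-0.97, 0.16, 0, 0, 0, 0, -0.97, 0.16, 0, 0, 0, 0, -0.97, 0.16, 0, 0, 0, 0, -0.97, 0.16, 0, 0, 0, 0, -0.97, 0.16, 0, 0, 0, 0, -0.97, 0.16, 0, 0, 0, 0, -0.97, 0.16, 0, 0, 0, 0, -0.97, 0.16, 0, 0, 0, 0, -0.97, 0.16, 0, 0, 0, 0, -0.97, 0.16, 0, 0, 0, 0, -0.97, 0.16, 0, 0, 0, 0, -0.97, 0.16, 0, 0, 0, 0, -0.97, 0.16, 0, 0, 0, 0, -0.97, 0.16, 0, 0, 0, 0, -0.97, 0.16, 0, 0, 0, 0, -0.97, 0.16, 0, 0, 0, 0, -0.97, 0.16, 0, 0, 0, 0, -0.97, 0.16, 0, 0, 0, 0, -0.97, 0.16, 0, 0, 0, 0, -0.97, 0.16, 0, 0, 0, 0]

```text
clock: 17.2
position: [0.4879, 0.2734, 0.1339]
ee_rot: [0.001, 0.708, -0.706, -0.0]
contact_force: [-0.5, 0.3, 0.0]
width: 0.0382
```

apply_moves:
  commands: [-0.9, 0.14, 0, 0, 0, 0, -0.9, 0.14, 0, 0, 0, 0, 0, 0, 0.8, 0, 0, 0, 0, 0, 0.8, 0, 0, 0, 0, 0, 0.6, 0, 0, 0, 0, 0, 0, 0, 0, 0]

```text
clock: 17.8
position: [0.4776, 0.3251, 0.0654]
ee_rot: [0.004, 0.708, -0.706, -0.001]
contact_force: [-0.0, -0.4, -0.6]
width: 0.038
```

apply_moves:
  commands: [0, -0.18, 0.4, 0, 0, 0, 0, 0, 0.4, 0, 0, 0, 0, 0, 0.22, 0, 0, 0, 0, 0, 0, 0, 0, 0]

```text
clock: 18.2
position: [0.4851, 0.326, 0.0373]
ee_rot: [0.001, 0.708, -0.707, -0.0]
contact_force: [-1.0, -0.2, -0.9]
width: 0.038
```

apply_moves:
  commands: [0, 0, 0, 0, 0, 0, 0, 0, 0, 0, 0, 0, 0, 0, 0, 0, 0, 0, 0, 0, -0.4, 0, 0, 0, 0, 0, -0.8, 0, 0, 0, 0, 0, -0.8, 0, 0, 0, 0, 0, -0.5, 0, 0, 0]
  jaw: 0.4

```text
clock: 18.9
position: [0.4869, 0.3271, 0.1165]
ee_rot: [-0.002, 0.708, -0.706, 0.001]
contact_force: [0.5, -0.7, 0.0]
width: 0.0599
```

apply_moves:
  commands: [0.96, 0.13, 0, 0, 0, 0, 0.96, 0.13, 0, 0, 0, 0, 0.96, 0.13, 0, 0, 0, 0, 0.96, 0.13, 0, 0, 0, 0, 0.96, 0.13, 0, 0, 0, 0, 0.96, 0.13, 0, 0, 0, 0, 0.96, 0.13, 0, 0, 0, 0, 0.96, 0.13, 0, 0, 0, 0, 0.96, 0.13, 0, 0, 0, 0, 0.96, 0.13, 0, 0, 0, 0, 0.96, 0.13, 0, 0, 0, 0, 0.96, 0.13, 0, 0, 0, 0, 0.96, 0.13, 0, 0, 0, 0, 0.96, 0.13, 0, 0, 0, 0, 0.96, 0.13, 0, 0, 0, 0, 0.96, 0.13, 0, 0, 0, 0, 0, 0, 0.7, 0, 0, 0, 0, 0, 0.7, 0, 0, 0, 0, 0, 0, 0, 0, 0]
  jaw: 1

```text
clock: 20.8
position: [0.4226, -0.134, 0.0705]
ee_rot: [0.001, 0.707, -0.707, -0.002]
contact_force: [0.6, 0.6, 0.3]
width: 0.0852
```

Run:
```python
from h import *
s,_=state();print(s["position"])
r=grab("wrist");np.savez("w2.npz",**r)
cv2.imwrite("pics/w2.png",cv2.resize(r["frame"][:,:,::-1],(800,600),interpolation=cv2.INTER_CUBIC))
```

```text
[ 0.42264912 -0.13400141  0.07047472]
```

View pics/w2.png

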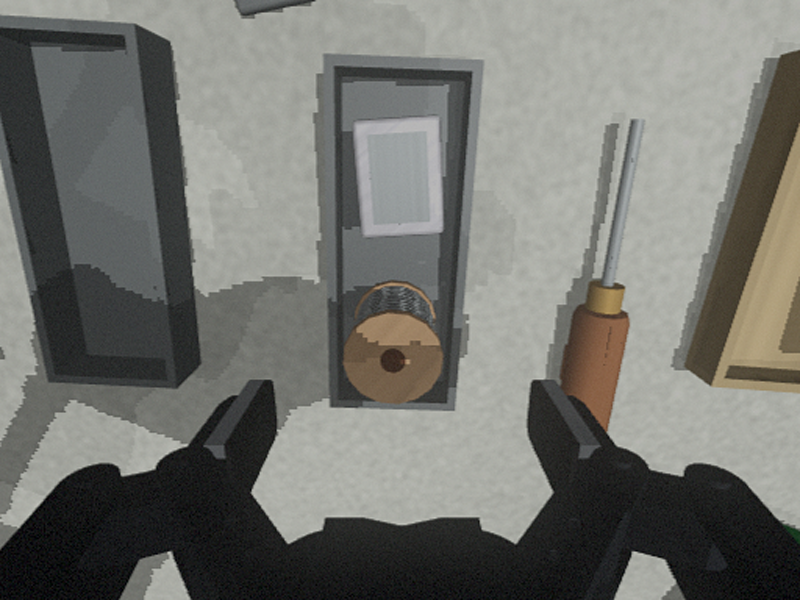

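The wrist close-up shows the reel at (393,357), between the finger tips, and the tin at (399,176), both still in the right-hand tray.

apply_moves:
  commands: [-0.06, -0.08, 0.5, 0, 0, 0, 0, 0, 0.5, 0, 0, 0, 0, 0, 0.25, 0, 0, 0, 0, 0, 0, 0, 0, 0]

```text
clock: 21.25
position: [0.4267, -0.1324, 0.0341]
ee_rot: [0.0, 0.708, -0.706, -0.0]
contact_force: [0.7, -0.4, 0.6]
width: 0.0852
```

apply_moves:
  commands: [0, 0, 0, 0, 0, 0, 0, 0, 0, 0, 0, 0, 0, 0, 0, 0, 0, 0, 0, 0, 0, 0, 0, 0, 0, 0, 0, 0, 0, 0, 0, 0, 0, 0, 0, 0, 0, 0, -0.5, 0, 0, 0, 0, 0, -0.9, 0, 0, 0, 0, 0, -0.9, 0, 0, 0, 0, 0, -0.9, 0, 0, 0, 0, 0, -0.4, 0, 0, 0]
  jaw: -1
  newtons: 50

```text
clock: 22.35
position: [0.4278, -0.1332, 0.1444]
ee_rot: [-0.001, 0.708, -0.706, 0.002]
contact_force: [0.5, -0.5, -1.3]
width: 0.0384
```

apply_moves:
  commands: [-0.97, -0.05, 0, 0, 0, 0, -0.97, -0.05, 0, 0, 0, 0, -0.97, -0.05, 0, 0, 0, 0, -0.97, -0.05, 0, 0, 0, 0, -0.97, -0.05, 0, 0, 0, 0, -0.97, -0.05, 0, 0, 0, 0, -0.97, -0.05, 0, 0, 0, 0, -0.97, -0.05, 0, 0, 0, 0, -0.97, -0.05, 0, 0, 0, 0, -0.97, -0.05, 0, 0, 0, 0, -0.97, -0.05, 0, 0, 0, 0, -0.97, -0.05, 0, 0, 0, 0, -0.97, -0.05, 0, 0, 0, 0, -0.97, -0.05, 0, 0, 0, 0, -0.97, -0.05, 0, 0, 0, 0, -0.97, -0.05, 0, 0, 0, 0, -0.97, -0.05, 0, 0, 0, 0, -0.97, -0.05, 0, 0, 0, 0, 0, 0, 0, 0, 0, 0]

```text
clock: 24.25
position: [0.453, 0.3948, 0.1417]
ee_rot: [-0.001, 0.709, -0.706, -0.001]
contact_force: [-0.0, -0.2, -0.8]
width: 0.0383
```

Run:
```python
from h import *
s,_=state();print(s["position"])
r=grab("wrist");np.savez("w3.npz",**r)
cv2.imwrite("pics/w3.png",cv2.resize(r["frame"][:,:,::-1],(800,600),interpolation=cv2.INTER_CUBIC))
```

```text
[0.45299101 0.39477448 0.14168389]
```

View pics/w3.png

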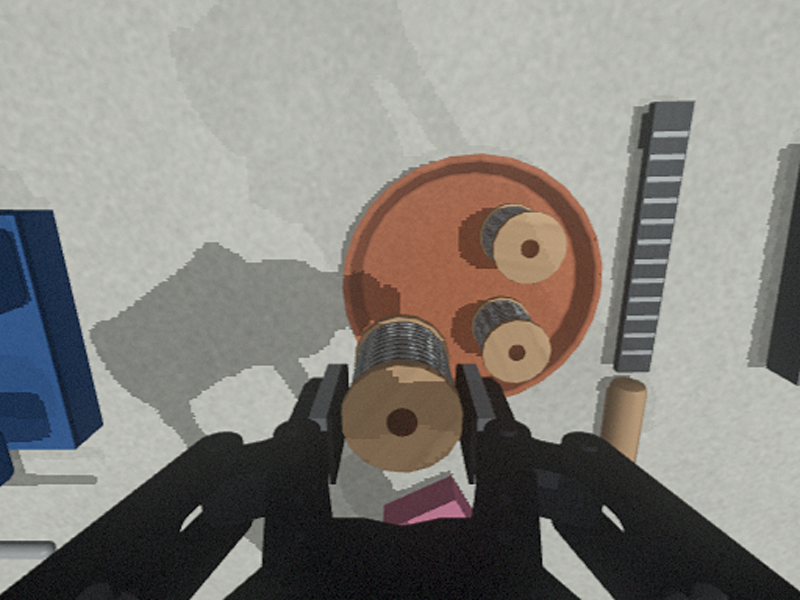

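The picture shows two reels upright in the saucer, at (529,247) and (517,352), with the third held at (402,422).

Run:
```python
from h import *
r=dict(np.load("w3.npz"))
print(cast(r,np.array([[529,247],[517,352]])/1.5625,.053).round(3).tolist())
print(cast(r,np.array([[344,280],[602,270],[475,155]])/1.5625,.022).round(3).tolist())
```

```text
[[0.486, 0.326, 0.053], [0.425, 0.327, 0.053]]
[[0.459, 0.43, 0.022], [0.466, 0.27, 0.022], [0.534, 0.352, 0.022]]
```

apply_moves:
  commands: [0.23, -0.03, 0.7, 0, 0, 0, 0, 0, 0.8, 0, 0, 0, 0, 0, 0.8, 0, 0, 0, 0, 0, 0.8, 0, 0, 0, 0, 0, 0.4, 0, 0, 0, 0, 0, 0, 0, 0, 0]

```text
clock: 24.9
position: [0.4524, 0.3827, 0.0352]
ee_rot: [0.002, 0.708, -0.707, -0.0]
contact_force: [-0.1, -1.2, 0.0]
width: 0.0384
```

apply_moves:
  commands: [-0.1, 0, 0.14, 0, 0, 0, 0, 0, 0.03, 0, 0, 0, 0, 0, 0, 0, 0, 0]

```text
clock: 25.2
position: [0.4541, 0.3878, 0.0326]
ee_rot: [-0.001, 0.708, -0.706, 0.0]
contact_force: [0.1, -0.6, -0.8]
width: 0.0384
```

apply_moves:
  commands: [0, 0, 0, 0, 0, 0, 0, 0, 0, 0, 0, 0, 0, 0, 0, 0, 0, 0, 0, 0, -0.4, 0, 0, 0, 0, 0, -0.8, 0, 0, 0, 0, 0, -0.8, 0, 0, 0, 0, 0, -0.8, 0, 0, 0, 0, 0, -0.5, 0, 0, 0]
  jaw: 0.25

```text
clock: 26.0
position: [0.4545, 0.3879, 0.1338]
ee_rot: [-0.002, 0.708, -0.706, 0.0]
contact_force: [1.1, 0.2, -0.5]
width: 0.0536
```

apply_moves:
  commands: [0.96, -0.075, 0, 0, 0, 0, 0.96, -0.075, 0, 0, 0, 0, 0.96, -0.075, 0, 0, 0, 0, 0.96, -0.075, 0, 0, 0, 0, 0.96, -0.075, 0, 0, 0, 0, 0.96, -0.075, 0, 0, 0, 0, 0.96, -0.075, 0, 0, 0, 0, 0.96, -0.075, 0, 0, 0, 0, 0.96, -0.075, 0, 0, 0, 0, 0.96, -0.075, 0, 0, 0, 0, 0.96, -0.075, 0, 0, 0, 0, 0.96, -0.075, 0, 0, 0, 0, 0.96, -0.075, 0, 0, 0, 0, 0.96, -0.075, 0, 0, 0, 0, 0.96, -0.075, 0, 0, 0, 0, 0.96, -0.075, 0, 0, 0, 0, 0.96, -0.075, 0, 0, 0, 0, 0.96, -0.075, 0, 0, 0, 0, 0, 0, 0.5, 0, 0, 0, 0, 0, 0.5, 0, 0, 0]
  jaw: 1

```text
clock: 28.0
position: [0.4959, -0.1324, 0.1018]
ee_rot: [0.001, -0.707, 0.707, -0.001]
contact_force: [0.4, 0.6, -0.7]
width: 0.0854
```

Run:
```python
from h import *
r=dict(np.load("w2.npz"))
P=cast(r,np.array([[354,118],[438,114],[443,232],[365,238]])/1.5625,.057);print(P.round(3).tolist(),P.mean(0))
s,_=state();print(s["position"],s["clock"])
```

```text
[[0.514, -0.119, 0.057], [0.515, -0.147, 0.057], [0.476, -0.15, 0.057], [0.474, -0.121, 0.057]] [ 0.49453691 -0.13412634  0.057     ]
[ 0.49589629 -0.13242586  0.10183042] 28.0
```

apply_moves:
  commands: [0, 0.04, 0.6, 0, 0, 0, 0, 0, 0.6, 0, 0, 0, 0, 0, 0.6, 0, 0, 0, 0, 0, 0.4, 0, 0, 0, 0, 0, 0.05, 0, 0, 0, 0, 0, 0, 0, 0, 0]

```text
clock: 28.6
position: [0.4941, -0.1311, 0.0337]
ee_rot: [-0.0, 0.708, -0.706, 0.0]
contact_force: [0.3, -0.2, 0.0]
width: 0.0856
```

apply_moves:
  commands: [0, 0, 0, 0, 0, 0, 0, 0, 0, 0, 0, 0, 0, 0, 0, 0, 0, 0, 0, 0, 0, 0, 0, 0, 0, 0, 0, 0, 0, 0, 0, 0, 0, 0, 0, 0, 0, 0, -0.5, 0, 0, 0, 0, 0, -0.9, 0, 0, 0, 0, 0, -0.9, 0, 0, 0, 0, 0, -0.4, 0, 0, 0]
  jaw: -1
  newtons: 50

```text
clock: 29.6
position: [0.4949, -0.1314, 0.1162]
ee_rot: [-0.001, 0.708, -0.706, 0.002]
contact_force: [0.4, 0.4, -0.3]
width: 0.0293
```

apply_moves:
  commands: [0.94, 0, 0, 0, 0, 0, 0.94, 0, 0, 0, 0, 0, 0.94, 0, 0, 0, 0, 0, 0.94, 0, 0, 0, 0, 0, 0.94, 0, 0, 0, 0, 0, 0.94, 0, 0, 0, 0, 0, 0.94, 0, 0, 0, 0, 0, 0.94, 0, 0, 0, 0, 0, 0, 0, 0.7, 0, 0, 0, 0, 0, 0.7, 0, 0, 0, 0, 0, 0.7, 0, 0, 0, 0, 0, 0.4, 0, 0, 0, 0, 0, 0.2, 0, 0, 0, 0, 0, 0, 0, 0, 0]

```text
clock: 31.0
position: [0.4939, -0.3562, 0.0324]
ee_rot: [0.0, 0.708, -0.706, -0.001]
contact_force: [-0.5, -0.0, -1.3]
width: 0.029
```

apply_moves:
  commands: [0, 0, 0, 0, 0, 0, 0, 0, 0, 0, 0, 0, 0, 0, 0, 0, 0, 0, 0, 0, -0.4, 0, 0, 0, 0, 0, -0.8, 0, 0, 0, 0, 0, -0.8, 0, 0, 0, 0, 0, -0.8, 0, 0, 0, -0.99, -0.55, -0.25, 0, 0, 0, -0.99, -0.55, -0.25, 0, 0, 0, -0.99, -0.55, -0.25, 0, 0, 0, -0.99, -0.55, -0.25, 0, 0, 0, -0.99, -0.55, -0.25, 0, 0, 0, -0.99, -0.55, -0.25, 0, 0, 0, -0.99, -0.55, -0.25, 0, 0, 0, -0.99, -0.55, -0.25, 0, 0, 0, -0.99, -0.55, -0.25, 0, 0, 0, -0.99, -0.55, -0.25, 0, 0, 0, 0, 0, 0, 0, 0, 0]
  jaw: 0.6

```text
clock: 32.8
position: [0.6613, -0.0553, 0.1948]
ee_rot: [-0.002, 0.709, -0.705, 0.001]
contact_force: [-0.3, -0.0, -1.0]
width: 0.0684
```

Run:
```python
from h import *
s,_=state();print(s["position"])
r=grab("wrist");np.savez("w4.npz",**r)
cv2.imwrite("pics/w4.png",cv2.resize(r["frame"][:,:,::-1],(800,600),interpolation=cv2.INTER_CUBIC))
```

```text
[ 0.66132528 -0.0553229   0.19481324]
```

View pics/w4.png

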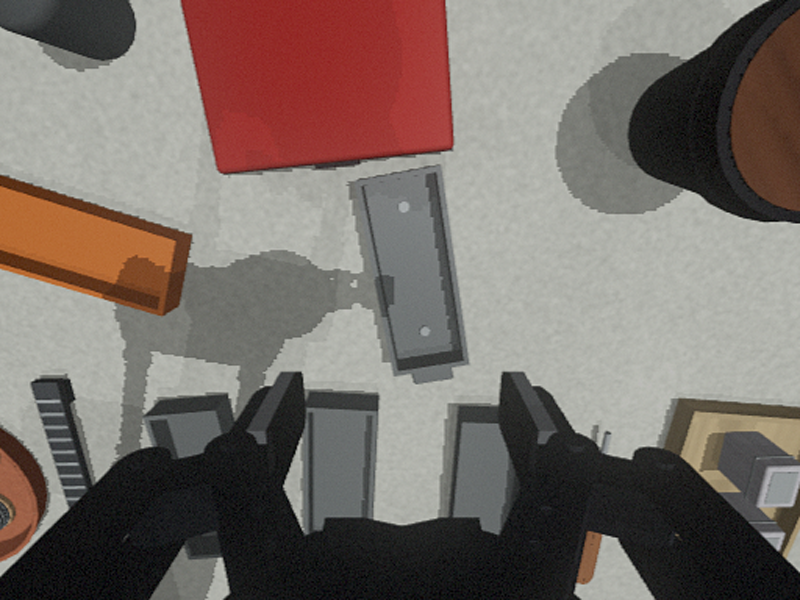

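Run:
```python
from h import *
r=dict(np.load("w4.npz"));f=r["frame"]
c=f[98:250,208:320][:,:,::-1];cv2.imwrite("pics/w4c.png",cv2.convertScaleAbs(cv2.resize(c,None,fx=4,fy=3.9,interpolation=cv2.INTER_CUBIC),alpha=1.5))
print(cast(r,np.array([[404,207],[425,331]])/1.5625,.009).round(4).tolist())
```

```text
[[0.7067, -0.0575, 0.009], [0.6078, -0.0753, 0.009]]
```

View pics/w4c.png

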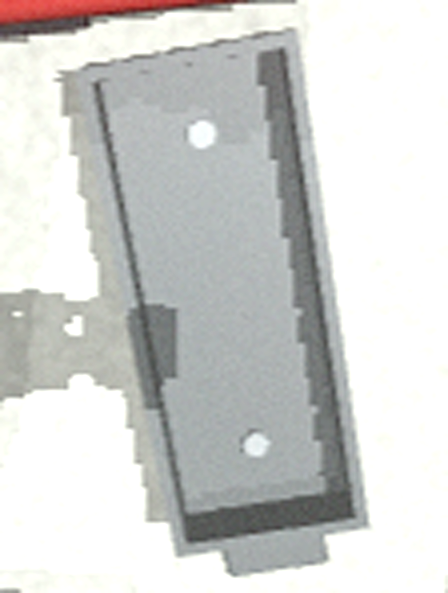

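Run:
```python
from h import *
r=dict(np.load("w4.npz"))
g=lambda p:np.array(p)/[4,3.9]+[208,98]
P=cast(r,g([[83,75],[296,30],[369,522],[182,555]]),.031)[:,:2]*1000
e=lambda i,j:(np.linalg.norm(P[i]-P[j]).round(1),np.degrees(np.arctan2(*(P[i]-P[j])[::-1])).round(1))
print(P.round(1).tolist(),P.mean(0),e(0,3),e(1,2),e(0,1),e(3,2))
S=cast(r,g([[201,133],[256,445]]),.009)[:,:2]*1000;d=S[0]-S[1];print(S,S.mean(0),np.degrees(np.arctan2(d[1],d[0])),np.linalg.norm(d))
```

```text
[[724.6, -25.4], [736.7, -81.9], [590.7, -108.8], [578.9, -52.1]] [657.72406318 -67.03265119] (np.float64(148.1), np.float64(10.4)) (np.float64(148.5), np.float64(10.4)) (np.float64(57.8), np.float64(102.1)) (np.float64(57.9), np.float64(101.7))
[[707.08411856 -57.09334573]
 [607.39443546 -75.266162  ]] [657.23927701 -66.17975387] 10.331225990989534 101.33254248825662
```

Crop: the bottom tray's rim corners and its two screws, at (201,133) and (256,445), agree. Centre is (657.5,-66.6) mm, axis 10.35°, with the tab end toward the robot.

```bash
cat > plan.py <<'E'
import sys; from h import *
# plan.py x y z axis_deg : turn about tool z, then shift in turned tool axes (normalised totals)
x,y,z,a=map(float,sys.argv[1:5]); s,Rm=state(); p=s["position"]
cur=np.degrees(np.arctan2(Rm[1,0],Rm[0,0])); t=np.radians(cur-(a-90)); 
Rn=Rm@R.from_rotvec([0,0,t]).as_matrix()
print("pos",p.round(4),"axis",round(cur+90,2),"tilt",np.degrees(np.arccos(-Rm[2,2])).round(2),"w",round(s["width"],4),"t",s["clock"],"qpos",s["qpos"].round(2))
print("turn z %.2f"%(t/.15),"shift",(Rn.T@(np.array([x,y,z])-p)/.03).round(2))
E
python3 plan.py .474 -.002 .1 -2.4
python3 - <<'E'
from h import *
r=dict(np.load("w2.npz"))
P=cast(r,np.array([[323,54],[484,60],[455,409],[331,407]])/1.5625,.031)*1000;print(P.round().tolist(),P.mean(0))
E
```

```text
pos [ 0.6599 -0.0574  0.194 ] axis 0.29 tilt 0.16 w 0.0683 t 32.85 qpos [-0.19  0.43  1.37  0.    1.35  1.37]
turn z 0.31 shift [-1.59  6.28  3.12]
[[538.0, -105.0, 31.0], [536.0, -165.0, 31.0], [386.0, -160.0, 31.0], [387.0, -101.0, 31.0]] [ 461.95663397 -132.97815463   31.        ]
```

apply_moves:
  commands: [0, 0, 0, 0, 0, 0.31, -0.23, 0.9, 0.44, 0, 0, 0, -0.23, 0.9, 0.44, 0, 0, 0, -0.23, 0.9, 0.44, 0, 0, 0, -0.23, 0.9, 0.44, 0, 0, 0, -0.23, 0.9, 0.44, 0, 0, 0, -0.23, 0.9, 0.44, 0, 0, 0, -0.21, 0.88, 0.44, 0, 0, 0, 0, 0, 0.6, 0, 0, 0, 0, 0, 0.6, 0, 0, 0, 0, 0, 0.6, 0, 0, 0, 0, 0, 0, 0, 0, 0, 0, 0, 0, 0, 0, 0]
  jaw: 1

```text
clock: 34.15
position: [0.4724, -0.0039, 0.0463]
ee_rot: [-0.0, -0.691, 0.723, -0.0]
contact_force: [-0.0, 0.4, 0.1]
width: 0.0851
```

```bash
python3 plan.py .474 -.002 .003 -2.4
```

```text
pos [ 0.4724 -0.0039  0.0463] axis -2.61 tilt 0.03 w 0.0851 t 34.15 qpos [-0.16  0.31  1.99 -0.    0.84  1.46]
turn z -0.02 shift [-0.07 -0.05  1.44]
```

apply_moves:
  commands: [-0.07, -0.05, 0.5, 0, 0, 0, 0, 0, 0.5, 0, 0, 0, 0, 0, 0.4, 0, 0, 0, 0, 0, 0, 0, 0, 0]

```text
clock: 34.55
position: [0.4739, -0.0015, 0.0038]
ee_rot: [-0.0, -0.691, 0.723, 0.0]
contact_force: [0.1, 0.1, 0.2]
width: 0.0853
```

apply_moves:
  commands: [0, 0, 0, 0, 0, 0, 0, 0, 0, 0, 0, 0, 0, 0, 0, 0, 0, 0, 0, 0, 0, 0, 0, 0, 0, 0, 0, 0, 0, 0, 0, 0, 0, 0, 0, 0, 0, 0, 0, 0, 0, 0]
  jaw: -1
  newtons: 60

```text
clock: 35.25
position: [0.4753, -0.0015, 0.0053]
ee_rot: [0.001, -0.691, 0.723, -0.001]
contact_force: [-0.6, -0.4, 6.7]
width: 0.0586
```

apply_moves:
  commands: [0, 0, -0.3, 0, 0, 0, 0, 0, -0.7, 0, 0, 0, 0, 0, -0.7, 0, 0, 0, 0, 0, -0.7, 0, 0, 0, 0, 0, -0.6, 0, 0, -0.75, 0, 0, 0, 0, 0, -0.75, 0, 0, 0, 0, 0, 0]

```text
clock: 35.95
position: [0.4745, -0.0012, 0.0951]
ee_rot: [-0.001, 0.768, -0.641, 0.001]
contact_force: [0.2, -0.1, -1.0]
width: 0.0589
```

```bash
python3 plan.py .633 -.071 .08 10.35
```

```text
pos [ 0.4745 -0.0012  0.0951] axis 10.33 tilt 0.12 w 0.0589 t 35.95 qpos [-0.15  0.25  1.92 -0.    0.97  1.24]
turn z -0.00 shift [ 3.24 -4.78  0.52]
```

Closing near the bench pressed the fingertips on it (6.7 N). I'll set the tray down and grip it higher, so the tips stay clear of the tray below.

apply_moves:
  commands: [0, 0, 0.8, 0, 0, 0, 0, 0, 0.8, 0, 0, 0, 0, 0, 0.8, 0, 0, 0, 0, 0, 0.4, 0, 0, 0, 0, 0, 0.15, 0, 0, 0, 0, 0, 0, 0, 0, 0]

```text
clock: 36.55
position: [0.4734, -0.0011, 0.0056]
ee_rot: [0.001, 0.767, -0.641, -0.001]
contact_force: [0.1, -0.1, -1.1]
width: 0.0586
```

apply_moves:
  commands: [0, 0, 0, 0, 0, 0, 0, 0, 0, 0, 0, 0, 0, 0, 0, 0, 0, 0, 0, 0, -0.1, 0, 0, 0, 0, 0, -0.1, 0, 0, 0, 0, 0, 0, 0, 0, 0]
  jaw: 0.7

```text
clock: 37.15
position: [0.4747, -0.0013, 0.0119]
ee_rot: [-0.0, 0.768, -0.641, 0.001]
contact_force: [0.1, 0.1, -0.1]
width: 0.0724
```

apply_moves:
  commands: [0, 0, 0, 0, 0, 0, 0, 0, 0, 0, 0, 0, 0, 0, 0, 0, 0, 0, 0, 0, 0, 0, 0, 0, 0, 0, 0, 0, 0, 0, 0, 0, 0, 0, 0, 0]
  jaw: -1
  newtons: 60

```text
clock: 37.75
position: [0.4745, -0.0012, 0.012]
ee_rot: [-0.0, 0.768, -0.641, 0.0]
contact_force: [-1.4, 0.1, 4.6]
width: 0.0588
```

apply_moves:
  commands: [0, 0, -0.3, 0, 0, 0, 0, 0, -0.7, 0, 0, 0, 0, 0, -0.7, 0, 0, 0, 0, 0, -0.7, 0, 0, 0, 0.54, -0.8, 0, 0, 0, 0, 0.54, -0.8, 0, 0, 0, 0, 0.54, -0.8, 0, 0, 0, 0, 0.54, -0.8, 0, 0, 0, 0, 0.54, -0.8, 0, 0, 0, 0, 0.54, -0.78, 0, 0, 0, 0, 0, 0, 0, 0, 0, 0, 0, 0, 0, 0, 0, 0]

```text
clock: 38.95
position: [0.6322, -0.0711, 0.0828]
ee_rot: [0.0, 0.768, -0.641, -0.001]
contact_force: [-0.5, -0.3, -1.0]
width: 0.0587
```

```bash
python3 plan.py .633 -.071 .040 10.35
```

```text
pos [ 0.6322 -0.0711  0.0828] axis 10.3 tilt 0.12 w 0.0587 t 38.95 qpos [-0.22  0.48  1.58  0.    1.09  1.17]
turn z -0.01 shift [ 0.   -0.03  1.43]
```

apply_moves:
  commands: [0, -0.03, 0.5, 0, 0, 0, 0, 0, 0.4, 0, 0, 0, 0, 0, 0.3, 0, 0, 0, 0, 0, 0.23, 0, 0, 0, 0, 0, 0, 0, 0, 0, 0, 0, 0, 0, 0, 0]

```text
clock: 39.55
position: [0.6336, -0.0709, 0.0405]
ee_rot: [0.0, 0.768, -0.641, 0.0]
contact_force: [0.2, 0.4, -1.3]
width: 0.0585
```

```bash
python3 plan.py .633 -.071 .038 10.35
python3 - <<'E'
from h import *
r=grab("wrist");np.savez("w5.npz",**r)
cv2.imwrite("pics/w5.png",cv2.resize(r["frame"][:,:,::-1],(800,600),interpolation=cv2.INTER_CUBIC))
E
```

```text
pos [ 0.6336 -0.0709  0.0405] axis 10.33 tilt 0.0 w 0.0585 t 39.55 qpos [-0.22  0.52  1.62 -0.    1.    1.17]
turn z -0.00 shift [-0.    0.02  0.08]
```

View pics/w5.png

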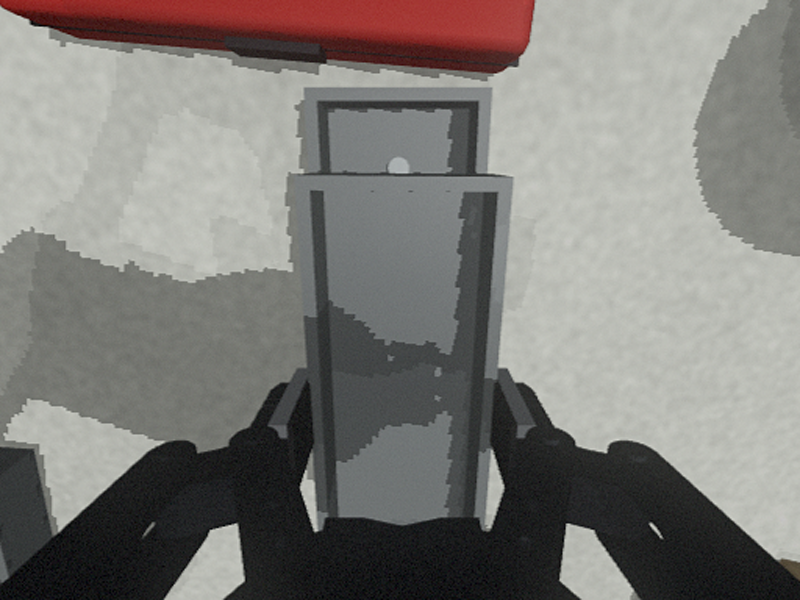

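The held tray hangs square over the bottom tray: base rim spans 304–492 px, tray rim about 303–513 px. I'll check the sideways offset numerically.

Run:
```python
from h import *
r=dict(np.load("w5.npz"));g=cv2.cvtColor(r["frame"],cv2.COLOR_RGB2GRAY).astype(float)
for v0,v1 in((58,62),(118,122)):
    p=g[v0:v1].mean(0); print(v0,[int(x) for x in p[184:206]],[int(x) for x in p[306:336]])
```

```text
58 [179, 180, 180, 180, 178, 176, 174, 174, 173, 180, 151, 123, 124, 125, 124, 124, 124, 124, 125, 126, 126, 124] [135, 135, 136, 136, 135, 136, 136, 135, 144, 177, 188, 188, 188, 186, 183, 180, 181, 179, 180, 181, 182, 182, 183, 183, 184, 184, 185, 186, 186, 187]
118 [121, 124, 125, 125, 124, 123, 122, 122, 123, 122, 122, 123, 121, 122, 120, 120, 121, 122, 123, 122, 124, 124] [135, 136, 136, 137, 136, 135, 137, 135, 138, 135, 137, 136, 136, 136, 136, 138, 137, 138, 138, 136, 136, 137, 170, 187, 189, 190, 190, 192, 192, 193]
```

apply_moves:
  commands: [-0.03, 0, 0.05, 0, 0, 0, 0, 0, 0.02, 0, 0, 0, 0, 0, 0, 0, 0, 0]

```text
clock: 39.9
position: [0.6335, -0.07, 0.0385]
ee_rot: [-0.0, 0.768, -0.641, 0.0]
contact_force: [-0.5, -0.7, -0.8]
width: 0.0582
```

apply_moves:
  commands: [0, 0, 0, 0, 0, 0, 0, 0, 0, 0, 0, 0, 0, 0, 0, 0, 0, 0, 0, 0, 0, 0, 0, 0, 0, 0, -0.3, 0, 0, 0, 0, 0, -0.7, 0, 0, 0, 0, 0, -0.8, 0, 0, 0, 0, 0, -0.8, 0, 0, 0, 0, 0, -0.8, 0, 0, 0, 0, 0, 0, 0, 0, 0]
  jaw: 0.8

```text
clock: 40.9
position: [0.6361, -0.0706, 0.1451]
ee_rot: [-0.002, 0.768, -0.641, 0.004]
contact_force: [-1.2, 0.3, 0.1]
width: 0.0769
```

```bash
python3 plan.py .462 -.133 .08 -1.5
python3 - <<'E'
from h import *
r=grab("wrist");np.savez("w6.npz",**r)
cv2.imwrite("pics/w6.png",cv2.resize(r["frame"][:,:,::-1],(800,600),interpolation=cv2.INTER_CUBIC))
E
```

```text
pos [ 0.6361 -0.0706  0.1451] axis 10.33 tilt 0.5 w 0.0769 t 40.9 qpos [-0.22  0.42  1.5  -0.    1.21  1.17]
turn z 1.38 shift [2.23 5.77 2.12]
```

View pics/w6.png

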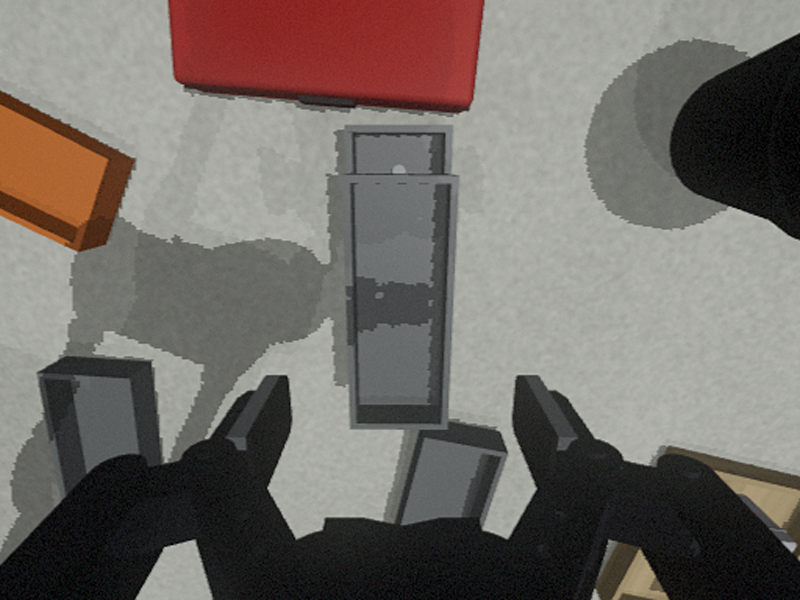

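The first tray is seated on the bottom tray. Its rim corners are near (344,176), (458,176), (447,428) and (351,428).

```bash
cat > stk.py <<'E'
import sys; from h import *
def stk(r,px,z):
    P=cast(r,np.array(px)/1.5625,z)[:,:2]*1000
    a=np.radians(10.35); u=-np.array([np.cos(a),np.sin(a)]); n=np.array([-u[1],u[0]])
    d=P-np.array([657.5,-66.6]); q=np.c_[d@u,d@n]; m=(P[0]+P[1]-P[2]-P[3])/2
    print("base frame corners",q.round(1).tolist(),"centre",q.mean(0).round(1),"len",np.linalg.norm(m).round(1),"axis",np.degrees(np.arctan2(m[1],m[0])).round(1))
E
python3 - <<'E'
from stk import *
r=dict(np.load("w6.npz")); stk(r,[[344,176],[458,176],[447,428],[351,428]],.057)
stk(r,[[346,126],[452,126]]*2,.031)
E
```

```text
base frame corners [[-48.8, -28.4], [-48.8, 30.1], [100.6, 29.0], [100.4, -30.1]] centre [25.8  0.2] len 149.3 axis 9.8
base frame corners [[-74.7, -29.4], [-74.7, 29.1], [-74.7, -29.4], [-74.7, 29.1]] centre [-74.7  -0.2] len 0.0 axis -90.0
```

Measured: tray 1 is 25.8 mm out and 0.2 mm sideways, with the right length for its height. Next is the right-hand tray.

apply_moves:
  commands: [0, 0, 0, 0, 0, 0.69, 0, 0, 0, 0, 0, 0.69, 0.32, 0.82, 0.3, 0, 0, 0, 0.32, 0.82, 0.3, 0, 0, 0, 0.32, 0.82, 0.3, 0, 0, 0, 0.32, 0.82, 0.3, 0, 0, 0, 0.32, 0.82, 0.3, 0, 0, 0, 0.32, 0.82, 0.3, 0, 0, 0, 0.32, 0.82, 0.3, 0, 0, 0, 0, 0, 0.6, 0, 0, 0, 0, 0, 0.4, 0, 0, 0, 0, 0, 0, 0, 0, 0, 0, 0, 0, 0, 0, 0]
  jaw: 1

```text
clock: 42.25
position: [0.4591, -0.1324, 0.0469]
ee_rot: [-0.0, -0.698, 0.716, 0.001]
contact_force: [0.1, 0.4, 0.8]
width: 0.0855
```

```bash
python3 plan.py .462 -.133 .012 -1.5
```

```text
pos [ 0.4591 -0.1324  0.0469] axis -1.53 tilt 0.09 w 0.0855 t 42.25 qpos [-0.43  0.32  1.97 -0.    0.85  1.17]
turn z -0.00 shift [ 0.02 -0.1   1.16]
```

apply_moves:
  commands: [0.02, -0.08, 0.5, 0, 0, 0, 0, 0, 0.4, 0, 0, 0, 0, 0, 0.22, 0, 0, 0, 0, 0, 0, 0, 0, 0, 0, 0, 0, 0, 0, 0]

```text
clock: 42.75
position: [0.4623, -0.1334, 0.0142]
ee_rot: [0.0, -0.698, 0.716, -0.0]
contact_force: [-0.0, 0.3, 0.4]
width: 0.0855
```

apply_moves:
  commands: [0, 0, 0, 0, 0, 0, 0, 0, 0, 0, 0, 0, 0, 0, 0, 0, 0, 0, 0, 0, 0, 0, 0, 0, 0, 0, 0, 0, 0, 0, 0, 0, 0, 0, 0, 0, 0, 0, 0, 0, 0, 0]
  jaw: -1
  newtons: 60

```text
clock: 43.45
position: [0.4625, -0.1335, 0.0148]
ee_rot: [0.0, -0.698, 0.717, -0.001]
contact_force: [-1.0, 0.7, 4.3]
width: 0.0586
```

apply_moves:
  commands: [0, 0, -0.3, 0, 0, 0, 0, 0, -0.7, 0, 0, 0, 0, 0, -0.8, 0, 0, 0, 0, 0, -0.8, 0, 0, 0, 0, 0, -0.6, 0, 0, 0, 0, 0, 0, 0, 0, -0.7, 0, 0, 0, 0, 0, -0.69, 0, 0, 0, 0, 0, 0, 0, 0, 0, 0, 0, 0]

```text
clock: 44.35
position: [0.4618, -0.1332, 0.11]
ee_rot: [0.0, 0.768, -0.641, 0.0]
contact_force: [-0.4, -0.2, -1.9]
width: 0.0581
```

```bash
python3 plan.py .6575 -.0666 .110 10.35
```

```text
pos [ 0.4618 -0.1332  0.11  ] axis 10.29 tilt 0.01 w 0.0581 t 44.35 qpos [-0.43  0.24  1.89 -0.    1.01  0.97]
turn z -0.01 shift [-1.01 -6.82  0.  ]
```

apply_moves:
  commands: [-0.13, -0.85, 0, 0, 0, 0, -0.13, -0.85, 0, 0, 0, 0, -0.13, -0.85, 0, 0, 0, 0, -0.13, -0.85, 0, 0, 0, 0, -0.13, -0.85, 0, 0, 0, 0, -0.13, -0.85, 0, 0, 0, 0, -0.12, -0.86, 0, 0, 0, 0, -0.12, -0.86, 0, 0, 0, 0, 0, 0, 0.5, 0, 0, 0, 0, 0, 0.4, 0, 0, 0, 0, 0, 0.1, 0, 0, 0, 0, 0, 0, 0, 0, 0, 0, 0, 0, 0, 0, 0]

```text
clock: 45.65
position: [0.6574, -0.0665, 0.0801]
ee_rot: [-0.0, 0.768, -0.64, 0.0]
contact_force: [1.1, 0.5, -0.4]
width: 0.0582
```

```bash
python3 plan.py .6575 -.0666 .0675 10.35
```

```text
pos [ 0.6574 -0.0665  0.0801] axis 10.37 tilt 0.02 w 0.0582 t 45.65 qpos [-0.21  0.51  1.52 -0.    1.11  1.18]
turn z 0.00 shift [ 0.   -0.    0.42]
```

apply_moves:
  commands: [0, 0, 0.2, 0, 0, 0, 0, 0, 0.15, 0, 0, 0, 0, 0, 0.07, 0, 0, 0, 0, 0, 0, 0, 0, 0, 0, 0, 0, 0, 0, 0]

```text
clock: 46.15
position: [0.6577, -0.0662, 0.0672]
ee_rot: [-0.0, 0.768, -0.64, 0.0]
contact_force: [0.1, -0.1, -1.2]
width: 0.0582
```

apply_moves:
  commands: [0, 0, 0, 0, 0, 0, 0, 0, 0, 0, 0, 0, 0, 0, 0, 0, 0, 0, 0, 0, 0, 0, 0, 0, 0, 0, -0.3, 0, 0, 0, 0, 0, -0.7, 0, 0, 0, 0, 0, -0.8, 0, 0, 0, 0, 0, -0.8, 0, 0, 0, 0, 0, -0.8, 0, 0, 0, 0, 0, 0, 0, 0, 0]
  jaw: 0.8

```text
clock: 47.15
position: [0.6601, -0.0667, 0.1741]
ee_rot: [-0.002, 0.768, -0.64, 0.004]
contact_force: [0.6, -0.4, 0.3]
width: 0.0771
```

```bash
python3 plan.py .471 .114 .14 5.4
python3 - <<'E'
from h import *
r=grab("wrist");np.savez("w7.npz",**r)
cv2.imwrite("pics/w7.png",cv2.resize(r["frame"][:,:,::-1],(800,600),interpolation=cv2.INTER_CUBIC))
E
```

```text
pos [ 0.6601 -0.0667  0.1741] axis 10.42 tilt 0.51 w 0.0771 t 47.15 qpos [-0.21  0.44  1.4  -0.    1.3   1.18]
turn z 0.58 shift [-6.59  5.72  1.07]
```

View pics/w7.png

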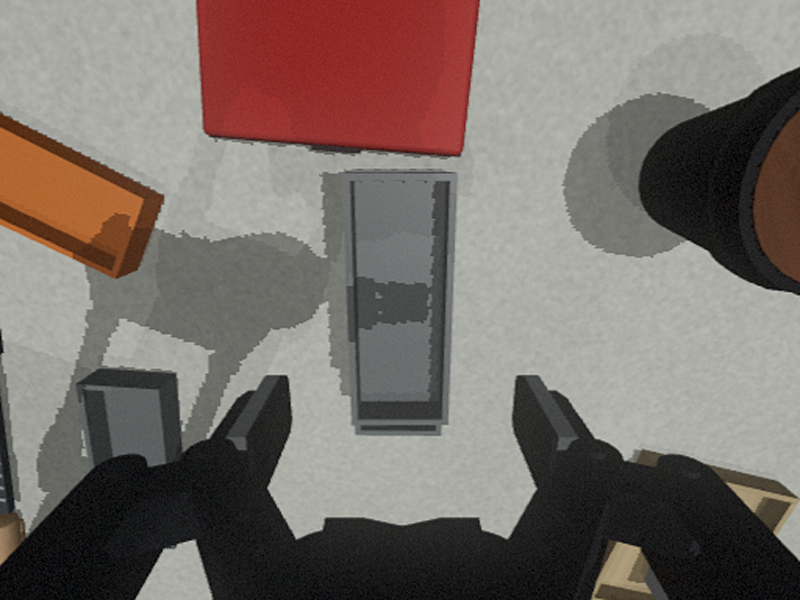

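The second tray sits squarely over the base, its rim corners near (346,172), (458,173), (448,423) and (354,425). The first tray's rim shows below it at (398,430).

Run:
```python
from stk import *
r=dict(np.load("w7.npz")); stk(r,[[346,172],[458,173],[448,423],[354,425]],.083)
```

```text
base frame corners [[-75.0, -27.3], [-74.6, 30.8], [74.6, 30.5], [75.9, -27.9]] centre [0.2 1.5] len 150.1 axis 10.2
```

apply_moves:
  commands: [0, 0, 0, 0, 0, 0.58, -0.66, 0.57, 0.1, 0, 0, 0, -0.66, 0.57, 0.1, 0, 0, 0, -0.66, 0.57, 0.1, 0, 0, 0, -0.66, 0.57, 0.1, 0, 0, 0, -0.66, 0.57, 0.1, 0, 0, 0, -0.66, 0.57, 0.1, 0, 0, 0, -0.66, 0.57, 0.1, 0, 0, 0, -0.66, 0.57, 0.1, 0, 0, 0, -0.66, 0.57, 0.1, 0, 0, 0, -0.66, 0.57, 0.1, 0, 0, 0, 0, 0, 0.8, 0, 0, 0, 0, 0, 0.8, 0, 0, 0, 0, 0, 0.8, 0, 0, 0, 0, 0, 0.6, 0, 0, 0, 0, 0, 0, 0, 0, 0, 0, 0, 0, 0, 0, 0]
  jaw: 1

```text
clock: 48.9
position: [0.4681, 0.1147, 0.0487]
ee_rot: [0.001, 0.74, -0.673, -0.001]
contact_force: [-0.3, 0.1, -0.1]
width: 0.0852
```

```bash
python3 plan.py .471 .114 .013 5.4
python3 - <<'E'
from h import *
r=grab("wrist");np.savez("w8.npz",**r)
cv2.imwrite("pics/w8.png",cv2.resize(r["frame"][:,:,::-1],(800,600),interpolation=cv2.INTER_CUBIC))
E
```

```text
pos [0.4681 0.1147 0.0487] axis 5.43 tilt 0.1 w 0.0852 t 48.9 qpos [ 0.1   0.32  1.96 -0.    0.86  1.57]
turn z 0.00 shift [ 0.03 -0.1   1.19]
```

View pics/w8.png

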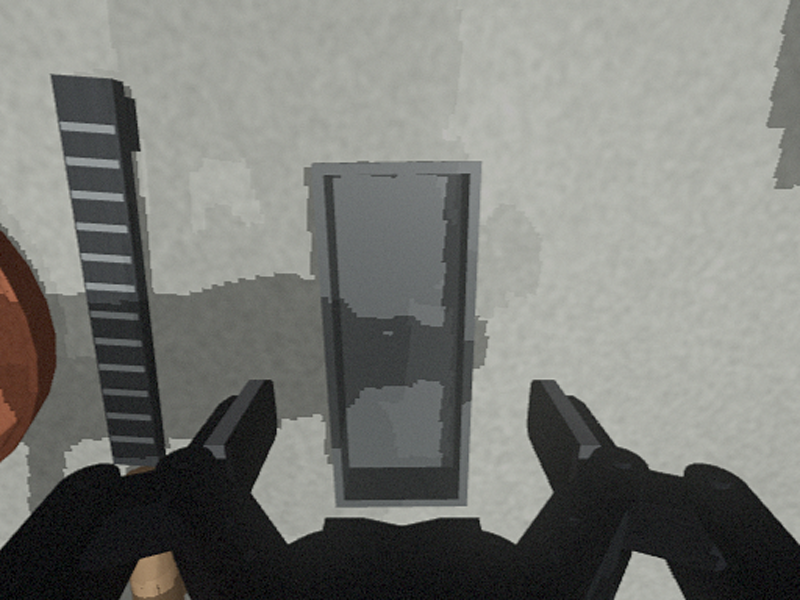

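The last tray is centred between the open fingers, empty; its rim runs from (315,165) to (467,505). The rasp is clear.

apply_moves:
  commands: [0.03, -0.08, 0.5, 0, 0, 0, 0, 0, 0.4, 0, 0, 0, 0, 0, 0.24, 0, 0, 0, 0, 0, 0, 0, 0, 0, 0, 0, 0, 0, 0, 0]

```text
clock: 49.45
position: [0.4716, 0.1141, 0.0155]
ee_rot: [-0.0, 0.74, -0.673, 0.0]
contact_force: [0.1, 0.4, 0.3]
width: 0.0855
```

apply_moves:
  commands: [0, 0, 0, 0, 0, 0, 0, 0, 0, 0, 0, 0, 0, 0, 0, 0, 0, 0, 0, 0, 0, 0, 0, 0, 0, 0, 0, 0, 0, 0, 0, 0, 0, 0, 0, 0, 0, 0, 0, 0, 0, 0]
  jaw: -1
  newtons: 60

```text
clock: 50.15
position: [0.4717, 0.1142, 0.0161]
ee_rot: [-0.001, 0.74, -0.673, 0.001]
contact_force: [-0.8, -0.1, 5.9]
width: 0.0586
```

apply_moves:
  commands: [0, 0, -0.3, 0, 0, 0, 0, 0, -0.7, 0, 0, 0, 0, 0, -0.8, 0, 0, 0, 0, 0, -0.8, 0, 0, 0, 0, 0, -0.8, 0, 0, 0, 0, 0, -0.8, 0, 0, 0, 0, 0, 0, 0, 0, -0.57, 0, 0, 0, 0, 0, 0, 0, 0, 0, 0, 0, 0]

```text
clock: 51.05
position: [0.4705, 0.114, 0.1409]
ee_rot: [0.0, 0.767, -0.641, -0.0]
contact_force: [-0.4, 1.1, -2.1]
width: 0.0581
```

```bash
python3 plan.py .633 -.071 .135 10.35
```

```text
pos [0.4705 0.114  0.1409] axis 10.24 tilt 0.05 w 0.0581 t 51.05 qpos [ 0.09  0.21  1.83 -0.    1.09  1.49]
turn z -0.01 shift [ 7.04 -4.22  0.19]
```

apply_moves:
  commands: [0.78, -0.47, 0, 0, 0, 0, 0.78, -0.47, 0, 0, 0, 0, 0.78, -0.47, 0, 0, 0, 0, 0.78, -0.47, 0, 0, 0, 0, 0.78, -0.47, 0, 0, 0, 0, 0.78, -0.47, 0, 0, 0, 0, 0.78, -0.47, 0, 0, 0, 0, 0.79, -0.47, 0, 0, 0, 0, 0.79, -0.46, 0, 0, 0, 0, 0, 0, 0.5, 0, 0, 0, 0, 0, 0.4, 0, 0, 0, 0, 0, 0.1, 0, 0, 0, 0, 0, 0, 0, 0, 0, 0, 0, 0, 0, 0, 0]

```text
clock: 52.45
position: [0.6334, -0.0705, 0.1112]
ee_rot: [0.0, 0.768, -0.64, 0.0]
contact_force: [-0.3, 0.1, -1.5]
width: 0.0584
```

```bash
python3 plan.py .633 -.071 .095 10.35
```

```text
pos [ 0.6334 -0.0705  0.1112] axis 10.35 tilt 0.0 w 0.0584 t 52.45 qpos [-0.22  0.45  1.54 -0.    1.15  1.17]
turn z 0.00 shift [0.01 0.02 0.54]
```

apply_moves:
  commands: [0.01, 0.02, 0.25, 0, 0, 0, 0, 0, 0.2, 0, 0, 0, 0, 0, 0.09, 0, 0, 0, 0, 0, 0, 0, 0, 0, 0, 0, 0, 0, 0, 0]

```text
clock: 52.95
position: [0.6331, -0.0714, 0.0948]
ee_rot: [0.0, 0.768, -0.641, 0.0]
contact_force: [0.1, 0.6, -1.0]
width: 0.0583
```

apply_moves:
  commands: [0, 0, 0, 0, 0, 0, 0, 0, 0, 0, 0, 0, 0, 0, 0, 0, 0, 0, 0, 0, 0, 0, 0, 0, 0, 0, -0.3, 0, 0, 0, 0, 0, -0.7, 0, 0, 0, 0, 0, -0.8, 0, 0, 0, 0, 0, -0.8, 0, 0, 0, 0, 0, -0.8, 0, 0, 0, 0, 0, 0, 0, 0, 0]
  jaw: 0.8

```text
clock: 53.95
position: [0.6354, -0.0719, 0.2016]
ee_rot: [-0.002, 0.768, -0.641, 0.004]
contact_force: [-0.4, -0.6, 0.3]
width: 0.077
```

```bash
python3 plan.py .4 -.1 .26 0
python3 - <<'E'
from h import *
r=grab("wrist");np.savez("w9.npz",**r)
cv2.imwrite("pics/w9.png",cv2.resize(r["frame"][:,:,::-1],(800,600),interpolation=cv2.INTER_CUBIC))
E
```

```text
pos [ 0.6354 -0.0719  0.2016] axis 10.34 tilt 0.5 w 0.077 t 53.95 qpos [-0.22  0.38  1.42 -0.    1.33  1.17]
turn z 1.20 shift [ 0.94  7.83 -2.01]
```

View pics/w9.png

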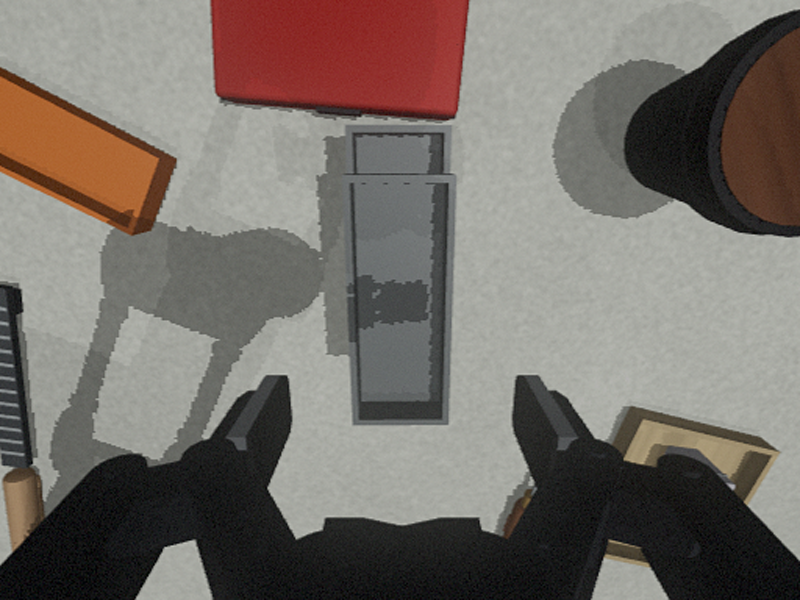

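The top tray is stepped out again at the tab end, its rim corners near (346,176), (456,175), (448,424) and (353,424). Moving the arm aside for a final overall check.

apply_moves:
  commands: [0, 0, -0.6, 0, 0, 0, 0.63, 0.93, -0.15, 0, 0, 0, 0.63, 0.93, -0.15, 0, 0, 0, 0.63, 0.93, -0.15, 0, 0, 0, 0.63, 0.93, -0.15, 0, 0, 0, 0.63, 0.93, -0.15, 0, 0, 0, 0.63, 0.93, -0.15, 0, 0, 0, 0.63, 0.93, -0.15, 0, 0, 0, 0.63, 0.93, -0.15, 0, 0, 0, 0.63, 0.93, -0.15, 0, 0, 0, 0.63, 0.93, -0.15, 0, 0, 0, 0.63, 0.93, -0.15, 0, 0, 0, 0.63, 0.93, -0.15, 0, 0, 0, 0.63, 0.93, -0.15, 0, 0, 0, 0.63, 0.93, -0.15, 0, 0, 0, 0.63, 0.93, -0.15, 0, 0, 0, 0.63, 0.93, -0.15, 0, 0, 0, 0, 0, 0, 0, 0, 0, 0, 0, 0, 0, 0, 0]

```text
clock: 55.9
position: [0.2475, -0.4487, 0.2857]
ee_rot: [-0.001, 0.767, -0.641, -0.001]
contact_force: [0.4, 0.6, -0.6]
width: 0.0768
```

Run:
```python
from stk import *
stk(dict(np.load("w9.npz")),[[346,176],[456,175],[448,424],[353,424]],.109)
t=grab("top");s=grab("scene");np.savez("top2.npz",**t)
a=cv2.resize(s["frame"][40:330,120:450],None,fx=800/330,fy=800/330,interpolation=cv2.INTER_CUBIC)[:590]
cv2.imwrite("pics/s10.png",a[:,:,::-1])
cv2.imwrite("pics/t10.png",cv2.resize(t["frame"][60:300,80:400],(800,600),interpolation=cv2.INTER_CUBIC)[:,:,::-1])
```

```text
base frame corners [[-47.8, -26.7], [-48.2, 30.8], [101.6, 31.3], [101.4, -28.1]] centre [26.8  1.8] len 149.5 axis 10.2
```

View pics/s10.png

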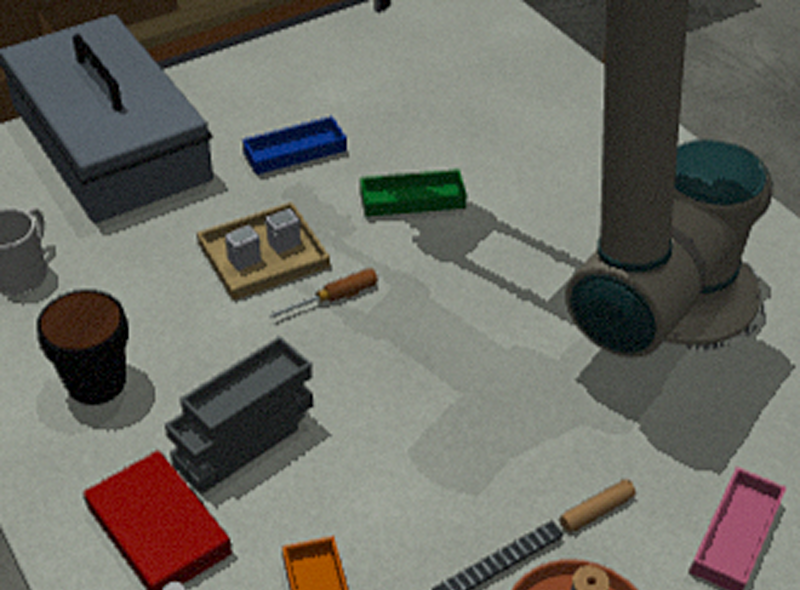

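View pics/t10.png

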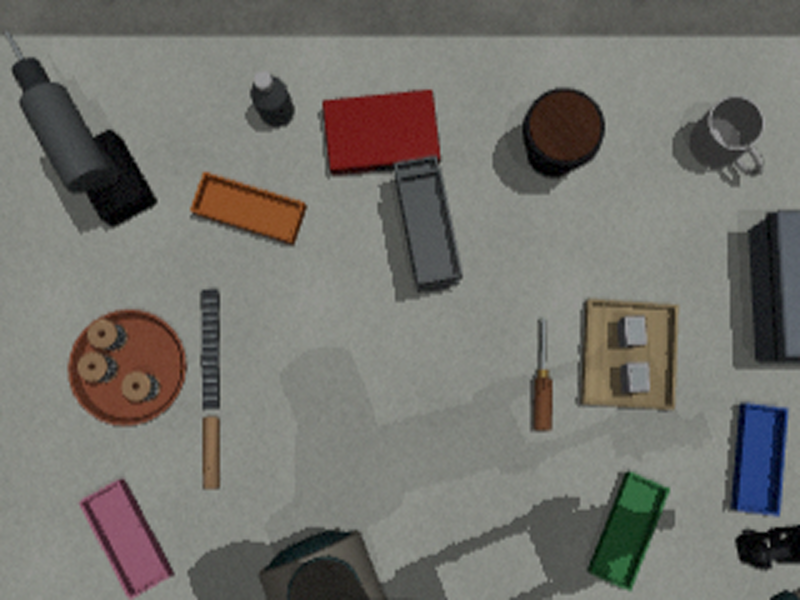

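The tins stand in the box at (634,331) and (637,378), and the stack zigzags correctly. In the saucer one reel has moved: tops are at (102,333), (94,366) and (136,386). I'll measure their distances from the saucer centre.

Run:
```python
from h import *
r=dict(np.load("top2.npz"));f=r["frame"];h,s,v=[x.astype(int) for x in cv2.split(masks(f))]
P=cast(r,np.array([[102,333],[94,366],[136,386]])/2.5+[80,60],.053)[:,:2]; print(P.round(3).tolist(), "d",np.hypot(*(P-[.4535,.3495]).T).round(4))
m=((s>95)&(h<25)).astype(np.uint8); m[:, :105]=0;m[:175]=0;m[235:]=0;m[:,157:]=0
c=cv2.findContours(m,cv2.RETR_EXTERNAL,cv2.CHAIN_APPROX_NONE)[0];c=max(c,key=cv2.contourArea)[:,0];print(rect(cast(r,c,.022)))
T=cast(r,np.array([[634,331],[637,378]])/2.5+[80,60],.053);print(T.round(3).tolist())
cv2.imwrite("pics/sau.png",cv2.resize(f[170:240,100:165][:,:,::-1],None,fx=8,fy=8,interpolation=cv2.INTER_CUBIC))
```

```text
[[0.497, 0.373], [0.452, 0.383], [0.424, 0.325]] d [0.0492 0.0331 0.0382]
(array([453.6, 350.9]), 159.2, 157.0, 89.4)
[[0.491, -0.357, 0.053], [0.426, -0.359, 0.053]]
```

View pics/sau.png

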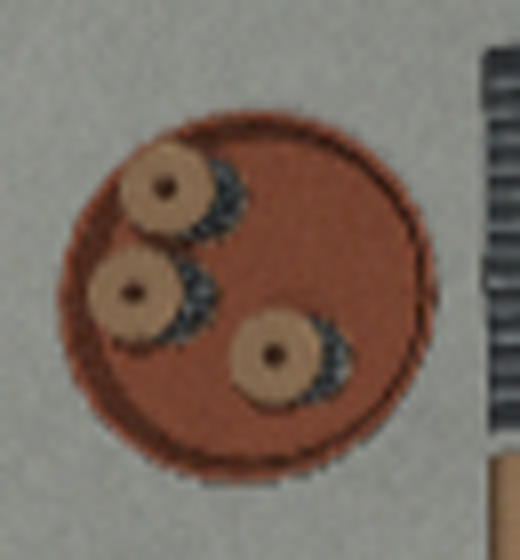

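Run:
```python
from h import *
a=np.load("top2.npz")["frame"].astype(int); r=grab("top"); d=np.abs(a-r["frame"].astype(int))[175:240,100:165]; print("saucer diff",d.mean())
print(manip.sign_off(), state()[0]["clock"])
```

```text
saucer diff 1.9072189349112425
the job is handed in; nothing more can be done
the job is handed in; nothing more can be done
```

The bench is cleared and the job was handed in at about 56 s of the 210 s allowed. All three reels are in the saucer and both tins are in the plywood box. The three loose grey trays are stacked in the zigzag on the bottom tray. I gave each tray target 25 mm out or square.

| Check | Measured | Allowed |
|---|---|---|
| Layer 1 tray | 25.8 mm out at the tab end, 0.2 mm sideways | 13–36 mm out, 9 mm sideways |
| Layer 2 tray | 0.2 mm from square, 1.5 mm sideways | 12 mm from square, 9 mm sideways |
| Layer 3 tray | 26.8 mm out at the tab end, 1.8 mm sideways | 13–36 mm out, 9 mm sideways |
| Tray alignment with bottom tray | within 0.6° | 0.15 rad (8.6°) |
| Tins from box centre line (y) | about 0 and 2 mm | 60 mm |
| Tins along the box (x) | about 30 and 36 mm from centre | 70 mm |
| Reels from saucer centre | 49, 33 and 38 mm | 70 mm |

- **Moved reel:** one reel was knocked about 45 mm inside the saucer after I had placed it. It ended upright and within the limit, against the saucer's edge and close to another reel, so I left it there.
- **At rest:** I only compared two top pictures of the saucer, which showed no movement. I made no such check on the trays or tins.
- **Things to leave alone:** the drill, bit case, bradawl, rasp and pots looked unmoved in the last top picture; I did not measure their positions.
- **First tray grip:** the first grip was too low, so I set that tray down and gripped it again before stacking. No grip slipped in any move.

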